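Pack, weigh and tag the carry tray on the hall radiator shelf

TASK

Put every loose belonging on the shelf (whichever there are of the red dog lead reel, the whistle, the oak coin box and the yellow tape measure) into the carry tray, then hook the green spring scale under the bar of the tray and, holding only the scale, lift the loaded tray clear of the shelf and keep it hanging for about two seconds. Set the tray down gently, level on the shelf, and unhook the scale; only then move the orange spring clip from the memo holder onto the rim of either blue end board of the tray, well on and away from the corners, as the sign that it is weighed. Finish with the scale hanging in its stand again and everything in the tray at rest, with the vase and the memo holder left standing where they are.

Things in the scene. Friction and masses are not known exactly. Their poses are not given: they have to be found in the camera images.
- carrier: open carry tray, 270 (its x) by 210 mm (its y), loose, 0.33 kg empty. Origin: centre of its underside, z up. Floor 6 mm thick, walls 5 mm thick, rim 45 mm above the underside. End boards (at x = +-132.5 mm) blue, sides pale wood. A steel handle 10 mm thick stands at x = 0: uprights at y = +-107 mm, level bar between them along y. Each half, either side of the handle, holds two items side by side
- carrier_bar (a point): middle of the tray's handle bar (bar 10 mm thick, its centre line 125 mm above the tray's underside); two black collars, 20 mm across, sit on the bar from 30 to 42 mm either side of this point and the hook belongs between them. Axes as the tray's
- end_a (a point): middle of the top edge of one blue end board (at the tray's x = -132.5 mm, mid-thickness, 45 mm above its underside); the board is 5 mm thick and 210 mm long along the tray's y
- end_b (a point): the same for the other blue end board, at the tray's x = +132.5 mm
- scale: spring hand scale, 0.16 kg, upright. Origin: centre of its green grip block, 44 (its x) by 28 (its y) by 50 (z) mm, z up; grip it across the 28 mm. From 25 to 31 mm under the origin is a black shoulder plate 50 (x) by 62 (y) mm, then a clear tube 24 mm thick down to 73 mm under the origin, then the steel hook. Starts in its stand, x axes nearly alike
- scale_hook (a joint): spring extension of the scale's hook, m: 0 unloaded, up to 0.04; 400 N/m with 0.8 N preload, so about 1 mm per 41 g
- hook_seat (a point): where the centre of the 10 mm bar sits in the hook: 128 mm under the scale's origin when unloaded, moves down with the hook. Hook: 7 mm wire in the scale's x-z plane, open to its -x; unloaded, its shank is at x = +18 mm, lowest point 143.5 mm under the scale's origin, tip at x = -20 mm, tip top 112.5 mm under it, mouth 31 mm high, mid-mouth 98 mm under it
- stand_rest (a point): where the scale's origin is when it hangs in the fixed dark steel stand, 181 mm above the shelf; axes as the stand's. The shoulder plate rests on two level prongs along x (x = -50 to +50 mm, tops 150 mm up, inner faces y = +-19, outer +-31 mm), open to -x; an upright plate 62 mm wide, 150 mm tall is at x = 48 to 62 mm. Lift the scale straight up and out; lower it back likewise
- memo: steel memo holder, 0.8 kg, loose: base 100 by 90 by 16 mm, with an upright plate 5 mm thick (its x), 60 mm wide (its y), top edge 80 mm above the shelf. Origin: centre of its underside
- clip: orange spring clip, 36 mm wide along its y (hinge axis), z up. Origin: on the hinge pin. Jaws reach 30 mm below the pin, tails 44 mm above it. The pin (10 mm thick) rests on the gripped edge, so the origin is 5 mm above that edge. Shut, the jaw tips are 4 mm apart and the tails spread in a V along the clip's x, 42 mm over the top. Starts on the memo holder's plate, axes alike
- clip_lever (a joint): opening of the clip, rad: 0 shut, about 0.05 on a 5 mm board, 0.5 fully open. Squeezing the tails from above, fingers closing along the clip's x some 30 mm above the pin, with 6 to 10 N, opens the jaw tips to about 18 mm; the outer tail faces are then parallel, 24 mm apart, and clip and gripper move as one
- reel: red dog lead reel case, 92 long (its x) by 46 mm high, 0.14 kg; origin half-way up its height of 46 mm. Its block, 62 (x) by 40 (y) by 46 mm, is centred 14 mm behind the origin (x = -14 mm), and a low grip loop reaches to x = +47 mm; grip the block across its y. May be absent
- whistle: chrome whistle, 70 mm long (its x), 26 mm wide (its y), 30 mm high, 0.06 kg; origin half-way up. Round chamber 30 mm across centred at x = -18 mm (26 mm wide), low flat mouthpiece 22 mm wide and 16 mm high out to x = +37 mm; grip the chamber across its y. May be absent
- coinbox: oak coin box, 76 (its x) by 50 (its y) by 44 mm high, 0.16 kg; origin at its centre. May be absent
- tape: yellow tape measure case, 68 (its x) by 36 (its y) by 50 mm high, 0.15 kg; origin at its centre. May be absent
- vase: cream ceramic vase, 175 mm tall, 104 mm across, standing empty; bystander. Origin: centre of its underside

How it is judged:
By the outcome, as a careful person would: the job done as asked, in the order asked, and still so for the second after the job is handed in, with the robot touching nothing.
Of reel, whistle, coinbox, tape only 2 to 4 are there at a start; the rules pass over those that are not, and their reading is None.
At some moment in a run one of reel, whistle, coinbox, tape may be knocked a few centimetres aside while the robot is not near it.
It also fails if it takes over 210 s, if anything falls off the work surface, if the arm or the gripper's body presses on something with over 40 N, if the wrist force passes 120 N, or if a joint passes its speed limit or range.

ROBOT

A 6-joint arm with a two-finger parallel gripper is mounted at the origin on the work surface. World frame = base frame: x ahead of the robot, y to its left, z up, the work surface at z = 0. Lengths are in m, angles in rad, forces in N, time in s.
With the tool pointing down it reaches from about 0.35 to 0.775 m from the base axis. Payload 7.3 kg.
Tool frame: the origin (TCP) lies at the very end of the fingers, on their centre line; the grasp point (between the pads) lies 19 mm behind it; z points along the fingers, x is the direction in which the jaws open and shut, and the axes are right-handed (so a half turn about z gives the same grasp; the last joint's range is limited). The gripper opens to 92 mm and grips with 3 to 60 N. Pads are 19 mm wide; open, the fingers measure 130 mm over their backs; the gripper's body (75 mm by 190 mm) begins 47 mm behind the grasp point.
Start: joints at [0.961, 0.342, 1.524, -0, 1.275, -0.146], TCP at [0.235, 0.47, 0.227] pointing down, gripper open.
Joint ranges: [-2.53, 2.53], [-0.77, 2.02], [0.04, 2.7], [-1, 4.14], [0.28, 2.66], [-3.11, 3.11]. Speed limits (rad/s): [2.57, 2.57, 3.14, 3.14, 3.14, 3.14].

INTERFACE

Orientations are given as [roll, pitch, yaw] about the fixed x, y, z axes, in that order (R = Rz(yaw) Ry(pitch) Rx(roll)).
In Python, from cell import robot, read_camera, nets gives the robot as it stands. The module is installed in compiled form; this text tells all that it offers.
- The arm moves only by the tool carry_out, never from a script. Its arguments are lists of equal length, an entry for each row: "translation": the shift along the tool's x, y, z in m, a list of three; "turn": the turn, a rotation vector about the tool's x, y, z in rad, a list of three; "gripper": the gripper's target within -1 to 1 (shut at 1, half-way at 0, fully open at -1). A call has 1 to 10 rows; each row shifts and turns the commanded pose from where the row before left it, along the tool's axes as they then stand; what a row does not reach is not made up. A row lasts 1/10 s, in which the tool goes at most 50 mm and 8.59 degrees, less where a joint would pass 70% of its speed; a pose out of reach is approached as far as the arm can. A call with a gripper value outside its range is refused whole. The fingers move at their own pace and stop on an object; "squeeze" is the grip in N (left out, the last holds). Time passes only in rows, so rows that do not move let the fingers close. It gives the time, the measured TCP pose, the force and the opening at its end, in the units of the state.
- robot.observe(): the state, without advancing time (a new reading comes with each control period).
- read_camera(name): name is "side" or "top" or "wrist"; returns a dict with "img" (384x512x3 uint8, red, green, blue), "fx", "fy", "cx", "cy" (pixels), "world_from_camera" (4x4, takes a point from camera to world coordinates). Camera axes: x right, y down, z forward; pixel columns grow to the right and rows downward; lengths in m; the calibration is good to about 2 mm. A picture is of the moment at which its call begins. There is no depth.
- robot.hand_in(): hands the job in, once; it reports no verdict.
Trained networks look in a picture, given as the dict that the camera call returned (one of the last four; its "shot" number tells which), for a name from the list of things; names that differ only in an ending like _2 or _b are one class to them, and where a whole thing is asked for, a point or a joint stands for the part that bears it (a point fixed in the world has none). Each returns a list of dicts, best first, with "score" (0 to 1); they miss things now and then, are a little off and sometimes report something else, mostly with a low value. They report only what shows in the picture. A call takes as long as a camera call.
- nets.regions_of(picture, name): "region" (384x512 bool, what is visible of it) and "pixel" ([column, row] in pixels, amid what is visible of it).
- nets.tip_of(picture, name): "pixel" ([column, row] in pixels: a listed point, or the origin of a listed thing).
The state is a dict: "time": time; "qpos": joint angles; "qvel": joint speeds; "joint_efforts": joint torques, N m; "tool_pos": TCP position; "tool_rot": TCP orientation; "contact_force": force on the tool from outside, world axes, zero at the start; "torque": the same for the moment, N m; "opening": finger opening in m.
Only numpy, scipy, OpenCV 4.12 (cv2) and the standard library are available. Lean on these libraries where they do the work, as an engineer would, in place of code of your own. Each camera call takes 0.05 s, during which the arm holds its last target. There are 200 camera calls.

## Working session

There is one attempt and no reset: what is moved stays moved. The work goes in short steps, Python scripts to look and compute and a tool call to move; the robot and the scene stay as the last step left them, time stands still between calls to the robot, and variables do not carry over. Pictures are saved under pics/ and viewed, about 12 in all and at most 16, crops included, and the job is handed in when it is done.

Besides the shell and the picture viewer there is one more tool, called in YAML: its name, and indented under it one key for each argument. carry_out: Moves the arm, as the interface text tells. Its arguments: {"type":"object","properties":{"translation":{"type":"array","items":{"type":"array","items":{"type":"number"}}},"turn":{"type":"array","items":{"type":"array","items":{"type":"number"}}},"gripper":{"type":"array","items":{"type":"number"}},"squeeze":{"type":"number"}},"required":["translation","turn","gripper"]}

```bash
mkdir -p pics; cat > h.py <<'E'
import numpy as np, cv2
from cell import robot, read_camera, nets
from scipy.spatial.transform import Rotation as R
def save(p,name): cv2.imwrite(f'pics/{name}.png',cv2.cvtColor(p['img'],cv2.COLOR_RGB2BGR))
def ray(p,px):
    T=np.array(p['world_from_camera']); d=np.array([(px[0]-p['cx'])/p['fx'],(px[1]-p['cy'])/p['fy'],1.])
    return T[:3,3],T[:3,:3]@d
def onz(p,px,z):
    o,d=ray(p,px); return o+d*(z-o[2])/d[2]
def proj(p,X):
    T=np.array(p['world_from_camera']); c=T[:3,:3].T@(np.array(X)-T[:3,3])
    return np.array([p['fx']*c[0]/c[2]+p['cx'],p['fy']*c[1]/c[2]+p['cy']])
def tri(l):
    A=np.zeros((3,3));b=np.zeros(3)
    for p,px in l:
        o,d=ray(p,px); d/=np.linalg.norm(d); M=np.eye(3)-np.outer(d,d); A+=M;b+=M@o
    return np.linalg.solve(A,b)
def st():
    s=robot.observe(); print('t',round(s['time'],2),'pos',np.round(s['tool_pos'],4),'rot',np.round(s['tool_rot'],3),'F',np.round(s['contact_force'],2),'op',round(s['opening'],4),'q',np.round(s['qpos'],2)); return s
E
python3 - <<'E'
from h import *
st()
P={n:read_camera(n) for n in ('side','top','wrist')}
for n in P: save(P[n],n+'0'); T=np.array(P[n]['world_from_camera']);print(n,T[:3,3].round(3),T[:3,2].round(2),P[n]['fx'])
Z=dict(carrier=0.02,carrier_bar=.125,end_a=.045,end_b=.045,scale=.181,hook_seat=.053,stand_rest=.181,memo=0,clip=.085,reel=.023,whistle=.015,coinbox=.022,tape=.025,vase=0)
for k,z in Z.items():
    for n in ('top','side'):
        r=nets.tip_of(P[n],k)
        print(k,n,[(round(a['score'],2),np.round(a['pixel']).tolist(),onz(P[n],a['pixel'],z).round(3)[:2].tolist()) for a in r[:2]])
cv2.imwrite('pics/both.png',cv2.cvtColor(np.hstack([P['top']['img'],P['side']['img']])[:, :],cv2.COLOR_RGB2BGR))
E
ls pics
```

```text
t 0.0 pos [0.2346 0.4692 0.226 ] rot [-3.141e+00  2.000e-03  1.107e+00] F [-0.13  0.    0.21] op 0.0923 q [ 0.96  0.34  1.53 -0.    1.28 -0.15]
side [ 0.244 -1.029  0.801] [ 0.22  0.83 -0.51] 418.9374139518723
top [0.42  0.025 1.155] [ 0.11  0.01 -0.99] 412.5549097427306
wrist [0.162 0.506 0.384] [ 0.27 -0.14 -0.95] 276.99893379687813
carrier top [(0.93, [276.0, 187.0], [0.549, -0.023])]
carrier side [(0.56, [282.0, 240.0], [0.552, -0.058]), (0.51, [284.0, 206.0], [0.614, 0.124])]
carrier_bar top [(0.91, [280.0, 175.0], [0.566, -0.029]), (0.24, [277.0, 136.0], [0.668, -0.023])]
carrier_bar side [(0.83, [281.0, 206.0], [0.555, -0.032]), (0.55, [279.0, 238.0], [0.505, -0.179])]
end_a top [(0.9, [279.0, 134.0], [0.693, -0.032]), (0.65, [279.0, 233.0], [0.422, -0.026])]
end_a side [(0.76, [243.0, 236.0], [0.436, -0.038]), (0.7, [323.0, 222.0], [0.692, -0.037])]
end_b top [(0.9, [279.0, 134.0], [0.693, -0.032]), (0.65, [279.0, 233.0], [0.422, -0.026])]
end_b side [(0.76, [243.0, 236.0], [0.436, -0.038]), (0.7, [323.0, 222.0], [0.692, -0.037])]
scale top [(0.81, [404.0, 181.0], [0.539, -0.
[... 306 characters left out ...]
67.0, 237.0], [0.407, -0.272])]
memo side [(0.96, [251.0, 303.0], [0.404, -0.265])]
clip top [(0.83, [374.0, 238.0], [0.406, -0.267])]
clip side [(0.83, [244.0, 280.0], [0.388, -0.265])]
reel top [(0.6, [171.0, 208.0], [0.498, 0.267])]
reel side [(0.79, [243.0, 187.0], [0.509, 0.286])]
whistle top [(0.61, [129.0, 240.0], [0.411, 0.387])]
whistle side [(0.6, [216.0, 181.0], [0.419, 0.369])]
coinbox top [(0.81, [133.0, 187.0], [0.557, 0.375]), (0.64, [173.0, 204.0], [0.506, 0.263])]
coinbox side [(0.6, [250.0, 172.0], [0.56, 0.39])]
tape top []
tape side []
vase top [(0.9, [173.0, 146.0], [0.675, 0.269])]
vase side [(0.74, [289.0, 189.0], [0.677, 0.257])]
both.png
side0.png
top0.png
wrist0.png
```

```bash
python3 - <<'E'
import cv2,numpy as np
a=cv2.imread('pics/top0.png');b=cv2.imread('pics/side0.png')
a=cv2.resize(a[90:290,80:460],None,fx=2,fy=2)
cv2.imwrite('pics/v1.png',a)
b=cv2.resize(b[140:340,150:420],None,fx=2.9,fy=2.9);cv2.imwrite('pics/v2.png',b)
E
```

```text
(no output)
```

View pics/v1.png

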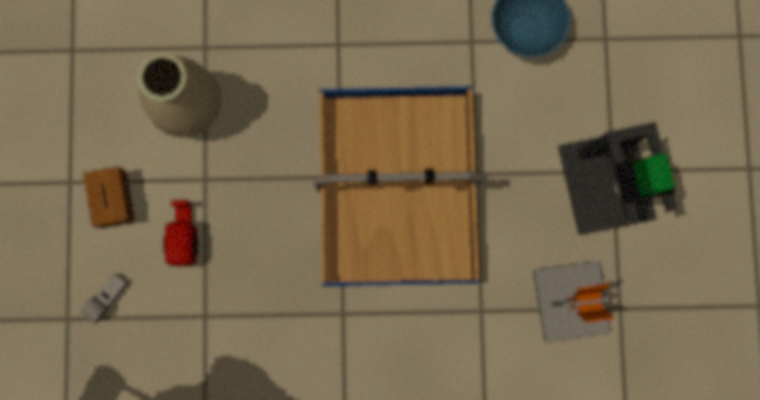

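View pics/v2.png

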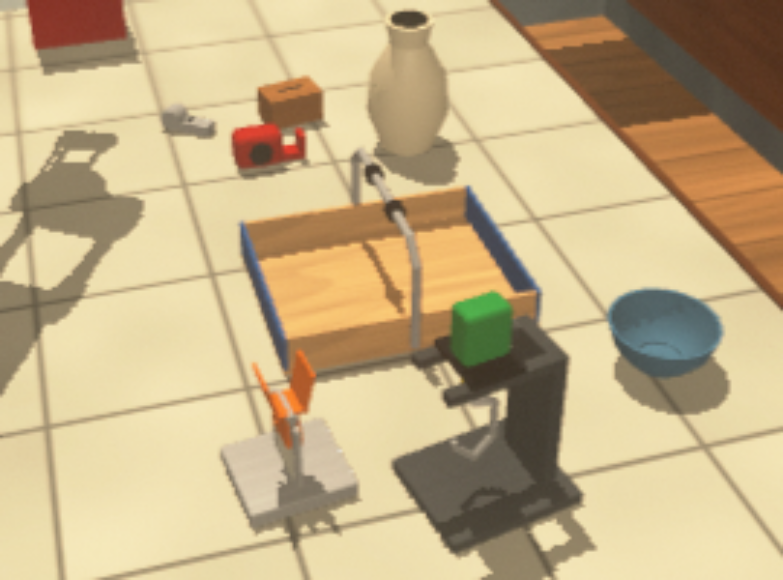

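Shown: reel, whistle and coin box are to the left, with no tape. The tray is in the middle, the stand and scale and the memo holder with clip to the right, and the vase behind the coin box. Next I measure orientations and go.

```bash
cat >> h.py <<'E'
def rect(p,k,ztop,i=0):
    r=nets.regions_of(p,k)
    if not r: return None
    m=r[i]['region'].astype(np.uint8)
    c=max(cv2.findContours(m,0,2)[0],key=cv2.contourArea)[:,0,:]
    W=np.array([onz(p,q,ztop)[:2] for q in c])
    (x,y),(w,h),a=cv2.minAreaRect((W*1000).astype(np.float32))
    if w<h: w,h,a=h,w,a+90
    a=(a+90)%180-90
    return dict(s=round(r[i]['score'],2),c=(round(x/1000,4),round(y/1000,4)),lw=(round(w),round(h)),yaw_deg=round(a,1))
def go(tgt,yaw,step=.04,zdown=True):
    """relative command to reach tgt with tool down at yaw"""
    s=robot.observe(); p=np.array(s['tool_pos']); Rt=R.from_euler('xyz',s['tool_rot']); T=R.from_euler('xyz',[np.pi,0,yaw])
    d=Rt.inv().apply(np.array(tgt)-p); rv=(Rt.inv()*T).as_rotvec()
    print('shift tool',d.round(4),'turn',rv.round(4),'| shift in target frame',T.inv().apply(np.array(tgt)-p).round(4))
E
python3 - <<'E'
from h import *
p=read_camera('top')
for k,z in dict(carrier=.045,reel=.046,whistle=.03,coinbox=.044,memo=.016,clip=.12,scale=.2,stand_rest=.15).items(): print(k,rect(p,k,z))
q=read_camera('wrist')
for k,z in dict(reel=.046,whistle=.03,coinbox=.044).items(): print(k,rect(q,k,z),[(a['score'],onz(q,a['pixel'],z/2)) for a in nets.tip_of(q,k)[:1]])
T=np.array(q['world_from_camera']);s=robot.observe();A=R.from_euler('xyz',s['tool_rot']).inv()
print('cam in tool',A.apply(T[:3,3]-s['tool_pos']),A.apply(T[:3,2]))
go([.5,.28,.2],np.pi/2)
E
```

```text
carrier {'s': 0.88, 'c': (0.5587, -0.0282), 'lw': (273, 230), 'yaw_deg': 0.8}
reel {'s': 0.85, 'c': (0.4989, 0.2674), 'lw': (90, 46), 'yaw_deg': 0.1}
whistle {'s': 0.83, 'c': (0.4141, 0.3717), 'lw': (70, 30), 'yaw_deg': -43.2}
coinbox {'s': 0.95, 'c': (0.5498, 0.3654), 'lw': (80, 59), 'yaw_deg': 10.3}
memo {'s': 0.71, 'c': (0.3974, -0.263), 'lw': (100, 94), 'yaw_deg': 7.0}
clip {'s': 0.7, 'c': (0.394, -0.2603), 'lw': (45, 45), 'yaw_deg': 12.1}
scale {'s': 0.61, 'c': (0.541, -0.3076), 'lw': (64, 46), 'yaw_deg': -79.0}
stand_rest {'s': 0.74, 'c': (0.5487, -0.291), 'lw': (126, 120), 'yaw_deg': -79.8}
reel {'s': 0.53, 'c': (0.4062, 0.3781), 'lw': (35, 23), 'yaw_deg': -35.7} []
whistle {'s': 0.76, 'c': (0.4184, 0.3728), 'lw': (33, 23), 'yaw_deg': -27.2} [(0.52, array([0.41715734, 0.37575332, 0.015     ]))]
coinbox {'s': 0.34, 'c': (0.4073, 0.378), 'lw': (34, 21), 'yaw_deg': -36.6} []
cam in tool [-1.18784060e-04 -8.15120545e-02 -1.57922216e-01] [-3.39120439e-04  3.01928269e-01  9.53330586e-01]
shift tool [-0.0509  0.322   0.0267] turn [ 0.     -0.     -0.4638] | shift in target frame [-0.1896  0.2652  0.0267]
```

carry_out:
  translation:
    - [0,0,0]
    - [0,0,0]
    - [0,0,0]
    - [0,0,0]
    - [-0.0232,0.0358,-0.009]
    - [-0.0232,0.0358,-0.009]
    - [-0.0232,0.0358,-0.009]
    - [-0.0232,0.0358,-0.009]
    - [-0.0232,0.0358,-0.009]
    - [-0.0232,0.0358,-0.009]
  turn:
    - [0,0,-0.116]
    - [0,0,-0.116]
    - [0,0,-0.116]
    - [0,0,-0.116]
    - [0,0,0]
    - [0,0,0]
    - [0,0,0]
    - [0,0,0]
    - [0,0,0]
    - [0,0,0]
  gripper: [-1,-1,-1,-1,-1,-1,-1,-1,-1,-1]

```text
time: 3.35
tool_pos: [0.451, 0.3292, 0.2812]
tool_rot: [3.141, -0.0, 1.571]
contact_force: [0.3, 0.1, -0.0]
opening: 0.0917
```

```bash
cat > look.py <<'E'
from h import *
import sys
s=st()
q=read_camera('wrist')
if len(sys.argv)>1: save(q,sys.argv[1])
for k,z in dict(reel=.046,whistle=.03,coinbox=.044).items(): print(k,rect(q,k,z),[(round(a['score'],2),onz(q,a['pixel'],z/2).round(4)) for a in nets.tip_of(q,k)[:1]])
E
python3 look.py w1
```

```text
t 3.35 pos [0.451  0.3292 0.2812] rot [ 3.141 -0.     1.571] F [ 0.3   0.06 -0.03] op 0.0917 q [ 0.49  0.37  1.33  0.    1.44 -1.08]
reel {'s': 0.78, 'c': (0.4953, 0.2726), 'lw': (92, 43), 'yaw_deg': -1.4} [(0.66, array([0.4958, 0.2678, 0.023 ]))]
whistle {'s': 0.69, 'c': (0.4125, 0.3754), 'lw': (68, 29), 'yaw_deg': -43.9} [(0.75, array([0.4122, 0.3847, 0.015 ]))]
coinbox {'s': 0.93, 'c': (0.5451, 0.3686), 'lw': (91, 49), 'yaw_deg': 10.1} [(0.62, array([0.5569, 0.3692, 0.022 ]))]
```

View pics/w1.png

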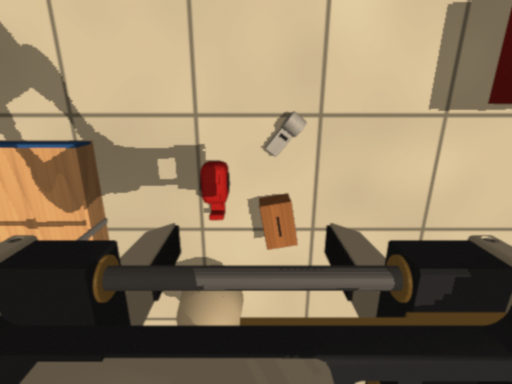

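The wrist view shows the reel at (215,188) with its loop towards +x, the whistle at (286,133) with its chamber away from the robot's front, and the coin box at (278,220). I'll take the coin box first.

carry_out:
  translation:
    - [0,0,0]
    - [0,0,0]
    - [0.0075,0.0368,0.03]
    - [0.0075,0.0368,0.03]
    - [0.0075,0.0368,0.03]
    - [0,0,0.036]
    - [0,0,0.036]
    - [0,0,0.036]
    - [0,0,0.036]
    - [0,0,0.035]
  turn:
    - [0,0,-0.085]
    - [0,0,-0.085]
    - [0,0,0]
    - [0,0,0]
    - [0,0,0]
    - [0,0,0]
    - [0,0,0]
    - [0,0,0]
    - [0,0,0]
    - [0,0,0]
  gripper: [-0.7,-0.7,-0.7,-0.7,-0.7,-0.7,-0.7,-0.7,-0.7,-0.7]
  squeeze: 15

```text
time: 4.7
tool_pos: [0.5532, 0.3725, 0.0102]
tool_rot: [-3.141, -0.0, 1.743]
contact_force: [-0.8, -0.3, -0.6]
opening: 0.0778
```

carry_out:
  translation:
    - [0,0,0]
    - [0,0,0]
    - [0,0,0]
    - [0,0,0]
    - [0,0,0]
    - [0,0,0]
    - [0,0,-0.03]
    - [0,0,-0.04]
    - [0,0,-0.04]
    - [0,0,-0.03]
  turn:
    - [0,0,0]
    - [0,0,0]
    - [0,0,0]
    - [0,0,0]
    - [0,0,0]
    - [0,0,0]
    - [0,0,0]
    - [0,0,0]
    - [0,0,0]
    - [0,0,0]
  gripper: [1,1,1,1,1,1,1,1,1,1]

```text
time: 5.7
tool_pos: [0.5552, 0.3716, 0.1553]
tool_rot: [3.138, -0.001, 1.741]
contact_force: [0.9, 0.8, -1.6]
opening: 0.05
```

```bash
python3 - <<'E'
from h import *
st()
p=read_camera('top');r=read_camera('side')
for k in('carrier_bar','end_a'):
    a=nets.tip_of(p,k);b=nets.tip_of(r,k)
    for i in a[:2]:
        for j in b[:2]: 
            X=tri([(p,i['pixel']),(r,j['pixel'])]);print(k,X.round(4),(np.array(i['pixel'])-proj(p,X)).round(1),round(i['score'],2))
m=nets.regions_of(p,'carrier_bar')
go([.62,-.03,.2],np.pi/2+.01)
E
```

```text
t 5.7 pos [0.5552 0.3716 0.1553] rot [ 3.138e+00 -1.000e-03  1.741e+00] F [ 0.89  0.8  -1.61] op 0.05 q [ 0.48  0.66  1.19  0.    1.29 -1.27]
end_a [ 0.5568 -0.0243  0.0743] [ -0.2 -46.9] 0.8
end_a [ 0.6907 -0.0282  0.0329] [ 0.2 -0.9] 0.8
end_a [ 0.4303 -0.0272  0.049 ] [-0.4  2.4] 0.71
end_a [ 0.5357 -0.0715  0.1   ] [-17.5  44.1] 0.71
shift tool [-0.4062 -0.0027 -0.0499] turn [-0.0033  0.0013  0.1601] | shift in target frame [-0.4014  0.0622 -0.0503]
```

carry_out:
  translation:
    - [0,0,-0.01]
    - [0,0,-0.01]
    - [-0.05,0,0]
    - [-0.05,0,0]
    - [-0.05,0,0]
    - [-0.05,0,0]
    - [-0.05,0,0]
    - [-0.05,0.021,0]
    - [-0.05,0.021,0]
    - [-0.049,0.021,0]
  turn:
    - [0,0,0.08]
    - [0,0,0.08]
    - [0,0,0]
    - [0,0,0]
    - [0,0,0]
    - [0,0,0]
    - [0,0,0]
    - [0,0,0]
    - [0,0,0]
    - [0,0,0]
  gripper: [1,1,1,1,1,1,1,1,1,1]

```text
time: 7.05
tool_pos: [0.6168, -0.0182, 0.1703]
tool_rot: [-3.139, -0.001, 1.581]
contact_force: [0.8, 0.1, -1.3]
opening: 0.0501
```

```bash
python3 - <<'E'
from h import *
st()
p=read_camera('wrist');q=read_camera('top')
save(p,'w2')
for k,z in dict(carrier_bar=.125,end_b=.045,coinbox=.17).items():
  for n,c in(('w',p),('t',q)): print(k,n,[(round(a['score'],2),np.round(a['pixel']),onz(c,a['pixel'],z).round(4)[:2]) for a in nets.tip_of(c,k)[:2]])
go([.619,-.028,.020],np.pi/2+.01)
E
```

```text
t 7.05 pos [ 0.6168 -0.0182  0.1703] rot [-3.139e+00 -1.000e-03  1.581e+00] F [ 0.85  0.12 -1.32] op 0.0501 q [-0.15  0.56  1.34  0.    1.25 -1.73]
carrier_bar w [(0.87, array([242., 138.]), array([ 0.5597, -0.0264]))]
carrier_bar t [(0.82, array([279., 178.]), array([ 0.5585, -0.0262]))]
end_b w []
end_b t [(0.44, array([375., 241.]), array([ 0.3969, -0.2812]))]
coinbox w [(0.79, array([250., 240.]), array([ 0.618 , -0.0202]))]
coinbox t [(0.75, array([168., 208.]), array([0.4864, 0.2436])), (0.74, array([407., 174.]), array([ 0.5562, -0.3313]))]
shift tool [-0.0135  0.0025  0.1513] turn [-0.0011 -0.0005  0.0021] | shift in target frame [-0.0134  0.0024  0.1513]
```

View pics/w2.png

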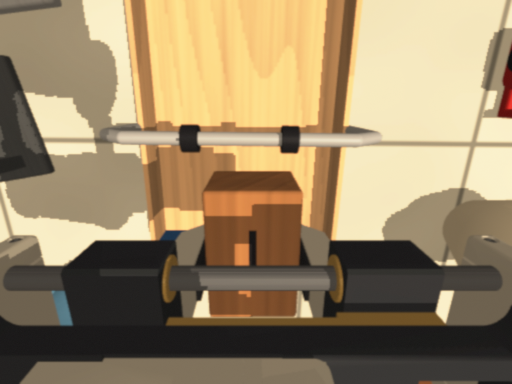

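The coin box hangs between the pads over the far half, clear of the bar at (242,138). Lowering it and releasing.

carry_out:
  translation:
    - [0,0,0.02]
    - [0,0,0.04]
    - [0,0,0.04]
    - [0,0,0.03]
    - [0,0,0.015]
    - [0,0,0.006]
    - [0,0,0]
    - [0,0,0]
    - [0,0,0]
    - [0,0,0]
  turn:
    - [0,0,0]
    - [0,0,0]
    - [0,0,0]
    - [0,0,0]
    - [0,0,0]
    - [0,0,0]
    - [0,0,0]
    - [0,0,0]
    - [0,0,0]
    - [0,0,0]
  gripper: [1,1,1,1,1,1,1,-0.4,-0.4,-0.4]

```text
time: 8.45
tool_pos: [0.6179, -0.0163, 0.0219]
tool_rot: [3.139, 0.0, 1.581]
contact_force: [0.7, 0.5, 0.1]
opening: 0.0642
```

carry_out:
  translation:
    - [0,0,-0.03]
    - [0,0,-0.05]
    - [0,0,-0.05]
    - [0,0,-0.05]
    - [0,0,-0.04]
    - [0.045,-0.02,0]
    - [0.05,-0.02,0]
    - [0.05,-0.02,0]
    - [0.05,-0.02,0]
    - [0.05,-0.02,0]
  turn:
    - [0,0,0]
    - [0,0,0]
    - [0,0,0]
    - [0,0,0]
    - [0,0,0]
    - [0,0,0]
    - [0,0,0]
    - [0,0,0]
    - [0,0,0]
    - [0,0,0]
  gripper: [-0.4,-0.4,-0.4,-0.4,-0.4,-0.4,-0.4,-0.4,-0.4,-0.4]

```text
time: 9.45
tool_pos: [0.5195, 0.215, 0.2415]
tool_rot: [3.14, -0.001, 1.581]
contact_force: [0.4, -0.6, -0.1]
opening: 0.0643
```

```bash
python3 look.py;python3 - <<'E'
from h import *
q=read_camera('top');print(rect(q,'coinbox',.05),rect(q,'reel',.046),rect(q,'carrier',.045),[(round(a['score'],2),onz(q,a['pixel'],.125)) for a in nets.tip_of(q,'carrier_bar')])
E
```

```text
t 9.45 pos [0.5195 0.215  0.2415] rot [ 3.140e+00 -1.000e-03  1.581e+00] F [ 0.43 -0.56 -0.15] op 0.0643 q [ 0.26  0.4   1.4   0.    1.35 -1.32]
reel {'s': 0.6, 'c': (0.4987, 0.269), 'lw': (89, 43), 'yaw_deg': 2.2} [(0.76, array([0.5013, 0.2678, 0.023 ]))]
whistle {'s': 0.61, 'c': (0.4159, 0.3707), 'lw': (71, 32), 'yaw_deg': -40.2} [(0.79, array([0.4121, 0.3833, 0.015 ]))]
coinbox {'s': 0.72, 'c': (0.6139, -0.008), 'lw': (72, 25), 'yaw_deg': -87.9} [(0.79, array([ 0.615 , -0.0217,  0.022 ]))]
{'s': 0.58, 'c': (0.6112, -0.0142), 'lw': (77, 54), 'yaw_deg': -1.2} None {'s': 0.89, 'c': (0.5576, -0.0307), 'lw': (271, 230), 'yaw_deg': 0.1} [(0.71, array([ 0.56983096, -0.03300319,  0.125     ]))]
```

carry_out:
  translation:
    - [0.0177,-0.0113,0.02]
    - [0.0177,-0.0113,0.02]
    - [0.0177,-0.0113,0.02]
    - [0,0,0.036]
    - [0,0,0.036]
    - [0,0,0.036]
    - [0,0,0.036]
    - [0,0,0.0255]
    - [0,0,0]
    - [0,0,0]
  turn:
    - [0,0,0]
    - [0,0,0]
    - [0,0,0]
    - [0,0,0]
    - [0,0,0]
    - [0,0,0]
    - [0,0,0]
    - [0,0,0]
    - [0,0,0]
    - [0,0,0]
  gripper: [-0.4,-0.4,-0.4,-0.4,-0.4,-0.4,-0.4,-0.4,1,1]

```text
time: 11.05
tool_pos: [0.4864, 0.266, 0.0116]
tool_rot: [-3.142, 0.0, 1.581]
contact_force: [0.1, 0.1, 0.3]
opening: 0.0529
```

carry_out:
  translation:
    - [0,0,0]
    - [0,0,0]
    - [0,0,0]
    - [0,0,0]
    - [0,0,0]
    - [0,0,-0.03]
    - [0,0,-0.04]
    - [0,0,-0.04]
    - [0,0,-0.04]
    - [0,0,-0.02]
  turn:
    - [0,0,0]
    - [0,0,0]
    - [0,0,0]
    - [0,0,0]
    - [0,0,0]
    - [0,0,0]
    - [0,0,0]
    - [0,0,0]
    - [0,0,0]
    - [0,0,0]
  gripper: [1,1,1,1,1,1,1,1,1,1]

```text
time: 12.05
tool_pos: [0.4869, 0.2666, 0.1854]
tool_rot: [3.136, -0.002, 1.581]
contact_force: [1.1, 0.7, -2.2]
opening: 0.0396
```

```bash
python3 - <<'E'
from h import *
st(); go([.4945,-.061,.19],np.pi/2+.01)
p=read_camera('wrist'); print(rect(p,'reel',.21),[(a['score'],onz(p,a['pixel'],.187)) for a in nets.tip_of(p,'reel')[:1]])
E
```

```text
t 12.05 pos [0.4869 0.2666 0.1854] rot [ 3.136e+00 -2.000e-03  1.581e+00] F [ 1.12  0.74 -2.18] op 0.0396 q [ 0.36  0.43  1.51 -0.    1.2  -1.22]
shift tool [-0.3277  0.0042 -0.0052] turn [ 0.0052 -0.0019  0.0004] | shift in target frame [-0.3277  0.0043 -0.0046]
{'s': 0.89, 'c': (0.4685, 0.2661), 'lw': (43, 41), 'yaw_deg': 0.6} []
```

carry_out:
  translation:
    - [-0.041,0.0005,0]
    - [-0.041,0.0005,0]
    - [-0.041,0.0005,0]
    - [-0.041,0.0005,0]
    - [-0.041,0.0005,0]
    - [-0.041,0.0005,0]
    - [-0.041,0.0005,0]
    - [-0.041,0.0005,0]
    - [0,0,0]
    - [0,0,0.02]
  turn:
    - [0,0,0]
    - [0,0,0]
    - [0,0,0]
    - [0,0,0]
    - [0,0,0]
    - [0,0,0]
    - [0,0,0]
    - [0,0,0]
    - [0,0,0]
    - [0,0,0]
  gripper: [1,1,1,1,1,1,1,1,1,1]

```text
time: 13.2
tool_pos: [0.4938, -0.0629, 0.1611]
tool_rot: [3.14, 0.0, 1.578]
contact_force: [0.3, 0.9, -1.8]
opening: 0.0399
```

```bash
python3 - <<'E'
from h import *
st(); go([.4945,-.061,.021],np.pi/2+.01)
E
```

```text
t 13.2 pos [ 0.4938 -0.0629  0.1611] rot [3.14  0.    1.578] F [ 0.28  0.85 -1.85] op 0.0399 q [-0.28  0.36  1.7   0.    1.08 -1.86]
shift tool [0.0019 0.0005 0.1401] turn [ 0.0016  0.0002 -0.0027] | shift in target frame [0.0019 0.0008 0.1401]
```

carry_out:
  translation:
    - [0,0,0.035]
    - [0,0,0.035]
    - [0,0,0.035]
    - [0,0,0.02]
    - [0,0,0.01]
    - [0,0,0.005]
    - [0,0,0]
    - [0,0,0]
    - [0,0,0]
    - [0,0,0]
  turn:
    - [0,0,0]
    - [0,0,0]
    - [0,0,0]
    - [0,0,0]
    - [0,0,0]
    - [0,0,0]
    - [0,0,0]
    - [0,0,0]
    - [0,0,0]
    - [0,0,0]
  gripper: [1,1,1,1,1,1,1,-0.3,-0.3,-0.3]

```text
time: 14.2
tool_pos: [0.4927, -0.0613, 0.0206]
tool_rot: [-3.14, -0.0, 1.581]
contact_force: [0.7, -0.1, -0.5]
opening: 0.0576
```

carry_out:
  translation:
    - [0,0,-0.03]
    - [0,0,-0.045]
    - [0,0,-0.045]
    - [0,0,-0.045]
    - [0.045,-0.012,0]
    - [0.045,-0.012,0]
    - [0.045,-0.012,0]
    - [0.045,-0.012,0]
    - [0.045,-0.012,0]
    - [0.045,-0.012,0]
  turn:
    - [0,0,0]
    - [0,0,0]
    - [0,0,0]
    - [0,0,0]
    - [0,0,0]
    - [0,0,0]
    - [0,0,0]
    - [0,0,0]
    - [0,0,0]
    - [0,0,0]
  gripper: [-0.3,-0.3,-0.3,-0.3,-0.3,-0.3,-0.3,-0.3,-0.3,-0.3]

```text
time: 15.2
tool_pos: [0.4175, 0.2091, 0.186]
tool_rot: [-3.141, 0.0, 1.581]
contact_force: [0.6, 0.3, -0.4]
opening: 0.0596
```

```bash
python3 look.py w3;python3 - <<'E'
from h import *
go([.4,.388,.19],.82)
q=read_camera('top');print([rect(q,'coinbox',.05),rect(q,'reel',.052)],rect(q,'carrier',.045),[(round(a['score'],2),onz(q,a['pixel'],.125)) for a in nets.tip_of(q,'carrier_bar')])
E
```

```text
t 15.2 pos [0.4175 0.2091 0.186 ] rot [-3.141  0.     1.581] F [ 0.65  0.29 -0.38] op 0.0596 q [ 0.3   0.28  1.74 -0.    1.13 -1.28]
reel {'s': 0.82, 'c': (0.5002, -0.0327), 'lw': (48, 40), 'yaw_deg': 18.2} [(0.73, array([ 0.5443, -0.0667,  0.023 ]))]
whistle {'s': 0.6, 'c': (0.4672, -0.0104), 'lw': (197, 98), 'yaw_deg': 89.8} [(0.63, array([0.4152, 0.3769, 0.015 ]))]
coinbox None [(0.3, array([ 0.4393, -0.0472,  0.022 ]))]
shift tool [ 0.1818 -0.0174 -0.004 ] turn [-1.000e-04  4.000e-04  7.593e-01] | shift in target frame [ 0.1199 -0.1377 -0.004 ]
[{'s': 0.69, 'c': (0.6139, -0.0143), 'lw': (77, 49), 'yaw_deg': -1.2}, {'s': 0.89, 'c': (0.527, -0.0577), 'lw': (73, 43), 'yaw_deg': -1.5}] {'s': 0.78, 'c': (0.5586, -0.0282), 'lw': (272, 231), 'yaw_deg': 0.3} [(0.68, array([ 0.56203801, -0.04110494,  0.125     ])), (0.3, array([0.64636734, 0.24026402, 0.125     ]))]
```

View pics/w3.png

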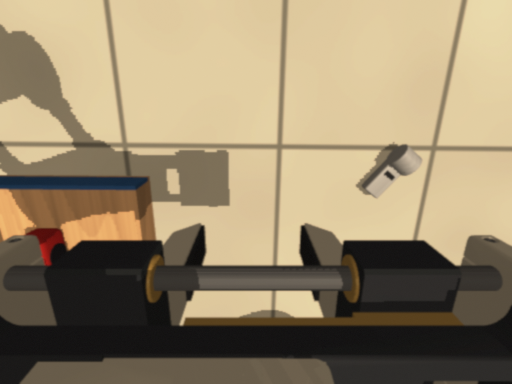

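Whistle at (390,172) with its chamber at (406,158), unmoved.

carry_out:
  translation:
    - [0,0,0]
    - [0,0,0]
    - [0,0,0]
    - [0,0,0]
    - [0,0,0]
    - [0,0,0]
    - [0.03,-0.0345,0.01]
    - [0.03,-0.0345,0.01]
    - [0.03,-0.0345,0.01]
    - [0.03,-0.0345,0.01]
  turn:
    - [0,0,0.1265]
    - [0,0,0.1265]
    - [0,0,0.1265]
    - [0,0,0.1265]
    - [0,0,0.1265]
    - [0,0,0.1265]
    - [0,0,0]
    - [0,0,0]
    - [0,0,0]
    - [0,0,0]
  gripper: [-0.3,-0.3,-0.3,-0.3,-0.3,-0.3,-0.3,-0.3,-0.3,-0.3]

```text
time: 16.8
tool_pos: [0.3993, 0.3907, 0.1459]
tool_rot: [3.141, -0.0, 0.821]
contact_force: [0.6, 0.3, 0.1]
opening: 0.0595
```

```bash
python3 look.py w4; python3 - <<'E'
from h import *
p=read_camera('wrist'); r=nets.regions_of(p,'whistle')[0]['region']; ys,xs=np.nonzero(r); print(xs.min(),xs.max(),ys.min(),ys.max(), proj(p,[.4,.388,.015]))
s=robot.observe(); print('tool axis at z.02', proj(p,[*s['tool_pos'][:2],.02]))
im=cv2.imread('pics/w4.png'); cv2.imwrite('pics/w4c.png',cv2.resize(im[100:350,130:390],None,fx=2,fy=2))
E
```

```text
t 16.8 pos [0.3993 0.3907 0.1459] rot [ 3.141 -0.     0.821] F [0.62 0.32 0.05] op 0.0595 q [ 0.64  0.48  1.55 -0.    1.12 -0.18]
reel None []
whistle {'s': 0.56, 'c': (0.4103, 0.3809), 'lw': (66, 25), 'yaw_deg': -41.0} [(0.93, array([0.4146, 0.3817, 0.015 ]))]
coinbox None []
241 266 166 226 [252.31383951 181.77742059]
tool axis at z.02 [252.40111949 182.73896834]
```

View pics/w4c.png

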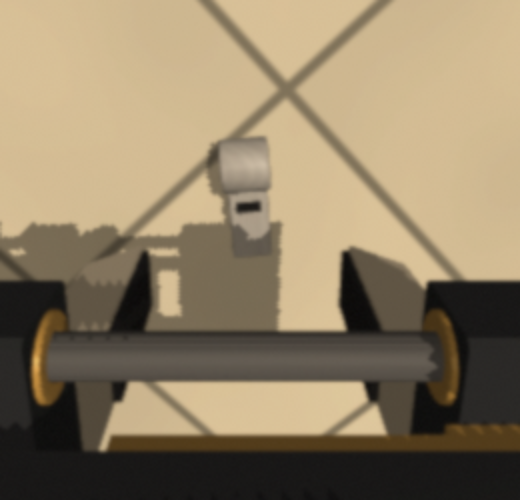

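Chamber at crop (244,165), i.e. full (252,182): right under the tool axis. Descending.

carry_out:
  translation:
    - [0,0,0.035]
    - [0,0,0.035]
    - [0,0,0.035]
    - [0,0,0.025]
    - [0,0,0.01]
    - [0,0,0]
    - [0,0,0]
    - [0,0,0]
    - [0,0,0]
    - [0,0,0]
  turn:
    - [0,0,0]
    - [0,0,0]
    - [0,0,0]
    - [0,0,0]
    - [0,0,0]
    - [0,0,0]
    - [0,0,0]
    - [0,0,0]
    - [0,0,0]
    - [0,0,0]
  gripper: [-0.3,-0.3,-0.3,-0.3,-0.3,1,1,1,1,1]

```text
time: 18.25
tool_pos: [0.3997, 0.3898, 0.0073]
tool_rot: [3.141, -0.002, 0.822]
contact_force: [-0.6, 0.7, 4.7]
opening: 0.0265
```

carry_out:
  translation:
    - [0,0,0]
    - [0,0,0]
    - [0,0,-0.03]
    - [0,0,-0.045]
    - [0,0,-0.045]
    - [0,0,-0.045]
    - [0,0,0]
    - [0,0,0]
    - [0,0,0]
    - [0,0,0]
  turn:
    - [0,0,0]
    - [0,0,0]
    - [0,0,0]
    - [0,0,0]
    - [0,0,0]
    - [0,0,-0.1]
    - [0,0,-0.14]
    - [0,0,-0.14]
    - [0,0,-0.14]
    - [0,0,-0.14]
  gripper: [1,1,1,1,1,1,1,1,1,1]

```text
time: 19.25
tool_pos: [0.3989, 0.3893, 0.1713]
tool_rot: [-3.141, 0.0, 1.488]
contact_force: [-0.8, 0.4, 0.3]
opening: 0.0267
```

```bash
python3 - <<'E'
from h import *
st(); go([.505,.014,.18],np.pi/2)
E
```

```text
t 19.25 pos [0.3989 0.3893 0.1713] rot [-3.141  0.     1.488] F [-0.77  0.41  0.3 ] op 0.0267 q [ 0.64  0.45  1.52  0.    1.17 -0.85]
shift tool [-0.3652  0.1368 -0.0087] turn [-0.0002  0.0001 -0.0829] | shift in target frame [-0.3753  0.1061 -0.0087]
```

carry_out:
  translation:
    - [0,0,0]
    - [-0.0417,0.0113,-0.001]
    - [-0.0417,0.0113,-0.001]
    - [-0.0417,0.0113,-0.001]
    - [-0.0417,0.0113,-0.001]
    - [-0.0417,0.0113,-0.001]
    - [-0.0417,0.0113,-0.001]
    - [-0.0417,0.0113,-0.001]
    - [-0.0417,0.0113,-0.001]
    - [-0.0417,0.0113,-0.001]
  turn:
    - [0,0,-0.08]
    - [0,0,0]
    - [0,0,0]
    - [0,0,0]
    - [0,0,0]
    - [0,0,0]
    - [0,0,0]
    - [0,0,0]
    - [0,0,0]
    - [0,0,0]
  gripper: [1,1,1,1,1,1,1,1,1,1]

```text
time: 20.25
tool_pos: [0.4976, 0.0115, 0.1803]
tool_rot: [3.142, -0.0, 1.562]
contact_force: [0.2, 0.6, -0.4]
opening: 0.0269
```

```bash
python3 - <<'E'
from h import *
st(); go([.5005,.014,.015],np.pi/2)
p=read_camera('wrist');save(p,'w5')
for k,z in dict(reel=.052,carrier_bar=.125,whistle=.18).items(): print(k,[(round(a['score'],2),np.round(a['pixel']),onz(p,a['pixel'],z).round(4)[:2]) for a in nets.tip_of(p,k)[:2]],rect(p,k,z))
E
```

```text
t 20.25 pos [0.4976 0.0115 0.1803] rot [ 3.142 -0.     1.562] F [ 0.23  0.55 -0.44] op 0.0269 q [-0.13  0.34  1.67  0.    1.14 -1.69]
shift tool [0.0025 0.0029 0.1653] turn [ 0.0001 -0.0001 -0.0088] | shift in target frame [0.0025 0.0029 0.1653]
reel [(0.96, array([192., 210.]), array([ 0.5286, -0.0559]))] {'s': 0.7, 'c': (0.5249, -0.0563), 'lw': (79, 47), 'yaw_deg': -0.5}
carrier_bar [(0.71, array([213., 117.]), array([ 0.4256, -0.0177]))] {'s': 0.65, 'c': (0.4807, -0.035), 'lw': (195, 125), 'yaw_deg': -85.1}
whistle [(0.91, array([258., 267.]), array([0.5191, 0.0146]))] {'s': 0.87, 'c': (0.4998, 0.0113), 'lw': (33, 30), 'yaw_deg': -0.5}
```

View pics/w5.png

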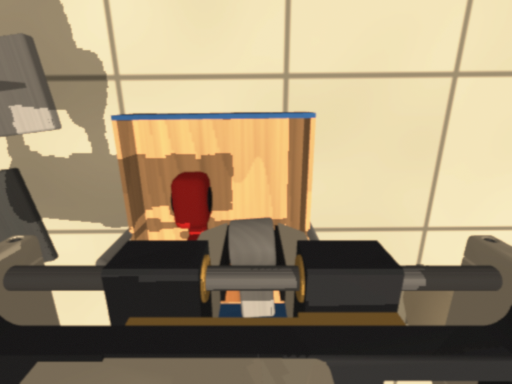

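Whistle held above the near half (252,240), reel in place at (192,200), gap free.

carry_out:
  translation:
    - [0.0025,0.0029,0.03]
    - [0,0,0.04]
    - [0,0,0.04]
    - [0,0,0.03]
    - [0,0,0.015]
    - [0,0,0.009]
    - [0,0,0]
    - [0,0,0]
    - [0,0,0]
    - [0,0,0]
  turn:
    - [0,0,0]
    - [0,0,0]
    - [0,0,0]
    - [0,0,0]
    - [0,0,0]
    - [0,0,0]
    - [0,0,0]
    - [0,0,0]
    - [0,0,0]
    - [0,0,0]
  gripper: [1,1,1,1,1,1,1,0.1,0.1,0.1]

```text
time: 21.6
tool_pos: [0.5012, 0.0157, 0.0172]
tool_rot: [3.139, 0.0, 1.562]
contact_force: [-0.5, 0.3, 0.3]
opening: 0.0404
```

carry_out:
  translation:
    - [0,0,-0.03]
    - [0,0,-0.045]
    - [0,0,-0.045]
    - [0,0,-0.045]
    - [0,0,-0.045]
    - [0,0,-0.045]
    - [-0.045,0,0]
    - [-0.045,0,0]
    - [-0.045,0,0]
    - [-0.045,0,0]
  turn:
    - [0,0,0]
    - [0,0,0]
    - [0,0,0]
    - [0,0,0]
    - [0,0,0]
    - [0,0,0]
    - [0,0,0]
    - [0,0,0]
    - [0,0,0]
    - [0,0,0]
  gripper: [0.1,0.1,0.1,0.1,-0.2,-0.2,-0.2,-0.2,-0.2,-0.2]

```text
time: 22.6
tool_pos: [0.4986, -0.1659, 0.2721]
tool_rot: [3.14, 0.001, 1.562]
contact_force: [1.1, 0.7, 0.4]
opening: 0.0555
```

```bash
python3 - <<'E'
from h import *
st()
P={n:read_camera(n) for n in('top','side','wrist')}
for n in P: save(P[n],'x'+n)
for k,z in dict(reel=.029,whistle=.021,coinbox=.028,carrier_bar=.125,scale=.181,hook_seat=.053,stand_rest=.181,memo=0,clip=.085).items():
    for n in P: print(k,n,[(round(a['score'],2),np.round(a['pixel']).tolist(),onz(P[n],a['pixel'],z).round(4)[:2].tolist()) for a in nets.tip_of(P[n],k)[:1]])
print('scale',[rect(P[n],'scale',.206) for n in P]); print('clip',rect(P['wrist'],'clip',.12)); print('memo',rect(P['wrist'],'memo',.016),rect(P['top'],'memo',.016))
cv2.imwrite('pics/xx.png',np.hstack([cv2.resize(cv2.imread('pics/xwrist.png')[:,:],(400,300)),cv2.resize(cv2.imread('pics/xtop.png')[100:250,220:420],(400,300))]))
E
```

```text
t 22.6 pos [ 0.4986 -0.1659  0.2721] rot [3.140e+00 1.000e-03 1.562e+00] F [1.14 0.68 0.36] op 0.0555 q [-0.47  0.31  1.44  0.    1.39 -2.03]
reel top [(0.76, [291.0, 191.0], [0.536, -0.0616])]
reel side [(0.64, [279.0, 238.0], [0.5436, -0.0577])]
reel wrist [(0.64, [327.0, 188.0], [0.5416, -0.0582])]
whistle top [(0.74, [261.0, 198.0], [0.5188, 0.0199])]
whistle side [(0.6, [267.0, 230.0], [0.5234, 0.0044])]
whistle wrist [(0.86, [375.0, 178.0], [0.5296, 0.0165])]
coinbox top [(0.58, [271.0, 163.0], [0.6139, -0.0083])]
coinbox side [(0.59, [298.0, 228.0], [0.6162, -0.0234])]
coinbox wrist []
carrier_bar top [(0.73, [283.0, 176.0], [0.5637, -0.0351])]
carrier_bar side [(0.86, [282.0, 207.0], [0.5573, -0.0364])]
carrier_bar wrist [(0.96, [372.0, 229.0], [0.5634, -0.0272])]
scale top []
scale side [(0.73, [313.0, 253.0], [0.5426, -0.3244])]
scale wrist [(0.76, [96.0, 243.0], [0.5488, -0.3276])]
hook_seat top [(0.55, [278.0, 137.0], [0.6822, -0.0296])]
hook_seat side []
hook_seat wrist [(0.54, [143.0, 202.0], [0.5512, -0.3289])]
stand_rest top [(0.56, [276.0, 134.0], [0.6602, -0.0196])]
stand_rest side [(0.85, [313.0, 252.0], [0.5443, -0.3207])]
stand_rest wrist []
memo top [(0.96, [365.0, 240.0], [0.3973, -0.265])]
memo side [(0.65, [251.0, 304.0], [0.4027, -0.268])]
memo wrist [(0.96, [184.0, 90.0], [0.3977, -0.2679])]
clip top [(0.56, [376.0, 239.0], [0.4025, -0.272])]
clip side [(0.65, [244.0, 282.0], [0.3875, -0.2717])]
clip wrist [(0.82, [168.0, 86.0], [0.397, -0.2674])]
scale [{'s': 0.65, 'c': (0.4004, -0.2144), 'lw': (85, 78), 'yaw_deg': 5.7}, {'s': 0.62, 'c': (0.5292, -0.3641), 'lw': (109, 59), 'yaw_deg': 73.5}, {'s': 0.71, 'c': (0.5209, -0.3049), 'lw': (71, 34), 'yaw_deg': -80.0}]
clip {'s': 0.9, 'c': (0.3965, -0.2615), 'lw': (50, 44), 'yaw_deg': -82.8}
memo {'s': 0.69, 'c': (0.3991, -0.2634), 'lw': (99, 90), 'yaw_deg': 6.1} {'s': 0.72, 'c': (0.3969, -0.2615), 'lw': (101, 90), 'yaw_deg': 8.3}
```

View pics/xx.png

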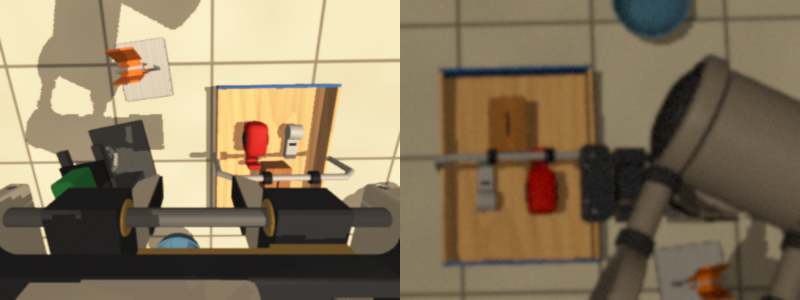

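Left: all three items are in the tray (reel nudged about 3 cm towards the bar), the clip at (130,65) and the scale at (75,180). Next is the scale.

carry_out:
  translation:
    - [0,0,0]
    - [0,0,0]
    - [-0.0335,0.0042,0.005]
    - [-0.0335,0.0042,0.005]
    - [-0.0335,0.0042,0.005]
    - [-0.0335,0.0042,0.005]
    - [-0.0335,0.0042,0.005]
    - [0,0,0]
  turn:
    - [0,0,-0.096]
    - [0,0,-0.096]
    - [0,0,0]
    - [0,0,0]
    - [0,0,0]
    - [0,0,0]
    - [0,0,0]
    - [0,0,0]
  gripper: [-0.2,-0.2,-0.2,-0.2,-0.2,-0.2,-0.2,-0.2]

```text
time: 25.2
tool_pos: [0.5499, -0.3287, 0.244]
tool_rot: [-3.14, -0.001, 1.751]
contact_force: [-0.6, 1.0, -0.3]
opening: 0.0554
```

```bash
python3 - <<'E'
from h import *
s=st()
P={n:read_camera(n) for n in('top','side','wrist')}
save(P['wrist'],'s1')
for k,z in dict(scale=.181,hook_seat=.053,stand_rest=.181).items():
    for n in P: print(k,n,[(round(a['score'],2),np.round(a['pixel']).tolist(),onz(P[n],a['pixel'],z).round(4)[:2].tolist()) for a in nets.tip_of(P[n],k)[:1]])
print(rect(P['wrist'],'scale',.206))
# green block
w=P['wrist']; h=cv2.cvtColor(w['img'],cv2.COLOR_RGB2HSV); m=cv2.inRange(h,(45,100,40),(80,255,255)); ys,xs=np.nonzero(m)
W=np.array([onz(w,q,.206)[:2] for q in zip(xs,ys)]); print('green',cv2.minAreaRect((W*1000).astype(np.float32)), xs.min(),xs.max(),ys.min(),ys.max())
print('tool px',proj(w,[*s['tool_pos'][:2],.206]))
im=cv2.imread('pics/s1.png'); cv2.imwrite('pics/s1c.png',cv2.resize(im[120:360,120:400],None,fx=2,fy=2))
E
```

```text
t 25.2 pos [ 0.5499 -0.3287  0.244 ] rot [-3.140e+00 -1.000e-03  1.751e+00] F [-0.57  1.01 -0.29] op 0.0554 q [-0.66  0.55  1.14 -0.    1.45 -2.41]
scale top []
scale side [(0.97, [318.0, 254.0], [0.5527, -0.3296])]
scale wrist [(0.75, [440.0, 201.0], [0.5187, -0.1687])]
hook_seat top []
hook_seat side [(0.39, [314.0, 294.0], [0.5508, -0.3282])]
hook_seat wrist [(0.57, [253.0, 168.0], [0.5487, -0.3255])]
stand_rest top []
stand_rest side [(0.69, [242.0, 234.0], [0.4018, -0.2071])]
stand_rest wrist []
{'s': 0.9, 'c': (0.535, -0.3277), 'lw': (66, 49), 'yaw_deg': 10.4}
green ((541.9302978515625, -326.6749267578125), (52.53272247314453, 27.766427993774414), 10.443318367004395) 235 271 171 236
tool px [248.53295222 213.87956532]
```

View pics/s1c.png

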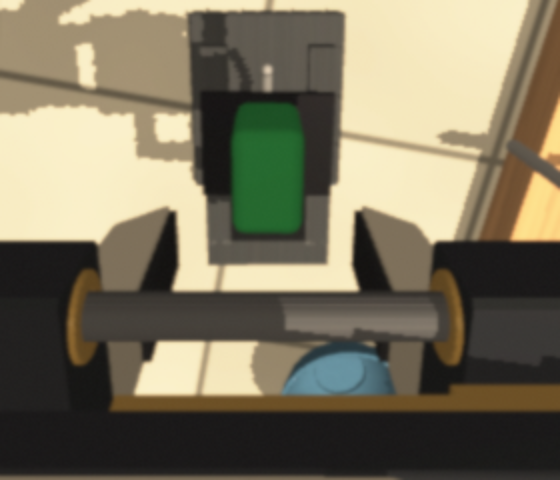

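The green block sits centred at crop (267,180) between the open fingers, with the mouth and prongs as described. Yaw 10.4° matches.

carry_out:
  translation:
    - [0.003,-0.0015,0.02]
    - [0,0,0.03]
    - [0,0,0.02]
    - [0,0,0.01]
    - [0,0,0]
    - [0,0,0]
    - [0,0,0]
    - [0,0,0]
    - [0,0,0]
    - [0,0,0]
  turn:
    - [0,0,0]
    - [0,0,0]
    - [0,0,0]
    - [0,0,0]
    - [0,0,0]
    - [0,0,0]
    - [0,0,0]
    - [0,0,0]
    - [0,0,0]
    - [0,0,0]
  gripper: [-0.2,-0.2,-0.2,-0.2,1,1,1,1,1,1]
  squeeze: 35

```text
time: 26.85
tool_pos: [0.5486, -0.3231, 0.1675]
tool_rot: [3.14, 0.002, 1.754]
contact_force: [0.3, -1.8, 6.3]
opening: 0.0275
```

```bash
python3 - <<'E'
from h import *
st()
E
```

```text
t 26.85 pos [ 0.5486 -0.3231  0.1675] rot [3.140e+00 2.000e-03 1.754e+00] F [ 0.26 -1.79  6.32] op 0.0275 q [-0.65  0.59  1.28  0.    1.27 -2.41]
```

carry_out:
  translation:
    - [0,0,-0.01]
    - [0,0,-0.025]
    - [0,0,-0.036]
    - [0,0,-0.036]
    - [0,0,-0.036]
    - [0,0,0]
    - [0,0,0]
    - [0,0,0]
  turn:
    - [0,0,0]
    - [0,0,0]
    - [0,0,0]
    - [0,0,0]
    - [0,0,0]
    - [0,0,0.089]
    - [0,0,0.089]
    - [0,0,0]
  gripper: [1,1,1,1,1,1,1,1]

```text
time: 27.65
tool_pos: [0.5478, -0.3222, 0.3093]
tool_rot: [-3.141, -0.001, 1.575]
contact_force: [-0.4, -0.3, -1.5]
opening: 0.0277
```

carry_out:
  translation:
    - [0.037,0.007,0]
    - [0.037,0.007,0]
    - [0.037,0.007,0]
    - [0.037,0.007,0]
    - [0.037,0.007,0]
    - [0.037,0.007,0]
    - [0.037,0.007,0]
    - [0.036,0.007,0]
    - [0,0,0]
    - [0,0,0]
  turn:
    - [0,0,0]
    - [0,0,0]
    - [0,0,0]
    - [0,0,0]
    - [0,0,0]
    - [0,0,0]
    - [0,0,0]
    - [0,0,0]
    - [0,0,0]
    - [0,0,0]
  gripper: [1,1,1,1,1,1,1,1,1,1]

```text
time: 28.65
tool_pos: [0.6023, -0.0265, 0.3089]
tool_rot: [-3.14, 0.0, 1.58]
contact_force: [-0.2, -0.9, -1.0]
opening: 0.0274
```

```bash
python3 - <<'E'
from h import *
s=st(); tp=s['tool_pos']
P={n:read_camera(n) for n in('side','wrist','top')}
save(P['wrist'],'k1'); save(P['side'],'k1s')
for k,z in dict(carrier_bar=.125,hook_seat=tp[2]+.0135-.128,scale=tp[2]+.0135,end_a=.045,end_b=.045).items():
    for n in P: print(k,n,[(round(a['score'],2),np.round(a['pixel']).tolist(),onz(P[n],a['pixel'],z).round(4)[:2].tolist()) for a in nets.tip_of(P[n],k)[:2]])
a=cv2.imread('pics/k1.png')[60:360,100:420];b=cv2.imread('pics/k1s.png')[110:310,200:380]
cv2.imwrite('pics/k1c.png',np.hstack([cv2.resize(a,(400,375)),cv2.resize(b,(338,375))]))
E
```

```text
t 28.65 pos [ 0.6023 -0.0265  0.3089] rot [-3.14  0.    1.58] F [-0.17 -0.89 -1.  ] op 0.0274 q [-0.17  0.45  1.14 -0.    1.56 -1.75]
carrier_bar side [(0.65, [280.0, 205.0], [0.5561, -0.0264])]
carrier_bar wrist [(0.56, [253.0, 138.0], [0.5616, -0.0273])]
carrier_bar top [(0.58, [282.0, 171.0], [0.577, -0.0334])]
hook_seat side [(0.63, [296.0, 183.0], [0.603, -0.0269])]
hook_seat wrist [(0.44, [252.0, 186.0], [0.6023, -0.0281])]
hook_seat top []
scale side [(0.92, [298.0, 145.0], [0.6013, -0.0397])]
scale wrist [(0.79, [253.0, 246.0], [0.6001, -0.0272]), (0.43, [255.0, 163.0], [0.5509, -0.0268])]
scale top [(0.57, [284.0, 148.0], [0.5953, -0.0276]), (0.27, [374.0, 241.0], [0.4029, -0.2033])]
end_a side [(0.91, [242.0, 236.0], [0.4341, -0.0345]), (0.74, [318.0, 225.0], [0.673, -0.0475])]
end_a wrist [(0.93, [254.0, 33.0], [0.4307, -0.0271]), (0.31, [229.0, 115.0], [0.5377, -0.0629])]
end_a top [(0.21, [365.0, 239.0], [0.4008, -0.2538])]
end_b side [(0.91, [242.0, 236.0], [0.4341, -0.0345]), (0.74, [318.0, 225.0], [0.673, -0.0475])]
end_b wrist [(0.93, [254.0, 33.0], [0.4307, -0.0271]), (0.31, [229.0, 115.0], [0.5377, -0.0629])]
end_b top [(0.21, [365.0, 239.0], [0.4008, -0.2538])]
```

View pics/k1c.png

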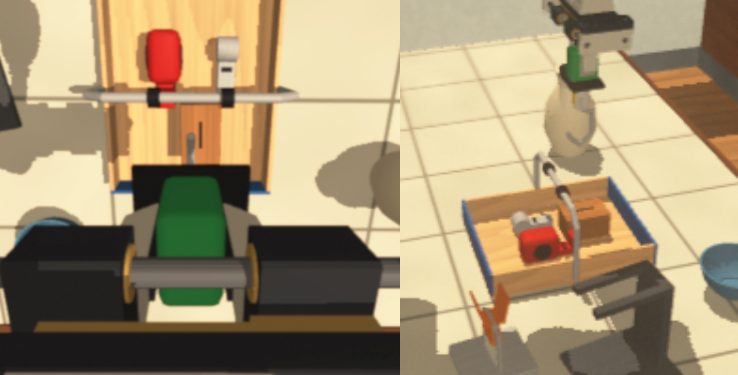

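The hook at crop (190,150) lines up between the collars (160 and 228). Items lie flat and the scale is straight. Now lower beside the bar, then slide the mouth over it.

carry_out:
  translation:
    - [0,0,0.03]
    - [0,0,0.03]
    - [0,0,0.025]
    - [0,0,0.0145]
    - [0,0,0]
    - [0,0,0]
  turn:
    - [0,0,0]
    - [0,0,0]
    - [0,0,0]
    - [0,0,0]
    - [0,0,0]
    - [0,0,0]
  gripper: [1,1,1,1,1,1]

```text
time: 30.15
tool_pos: [0.6028, -0.0273, 0.2102]
tool_rot: [3.141, 0.0, 1.576]
contact_force: [-0.1, -0.1, -1.1]
opening: 0.0278
```

```bash
python3 - <<'E'
from h import *
s=st(); tp=s['tool_pos']
P={n:read_camera(n) for n in('side','wrist')}
save(P['wrist'],'k2'); save(P['side'],'k2s')
for k,z in dict(carrier_bar=.125,hook_seat=tp[2]+.0135-.128).items():
    for n in P: print(k,n,[(round(a['score'],2),np.round(a['pixel']).tolist(),onz(P[n],a['pixel'],z).round(4)[:2].tolist()) for a in nets.tip_of(P[n],k)[:2]])
print('bar px exp',proj(P['side'],[.5605,-.028,.125]),'seat exp',proj(P['side'],[tp[0],tp[1],tp[2]+.0135-.128]))
b=cv2.imread('pics/k2s.png')[130:270,220:360]
cv2.imwrite('pics/k2c.png',cv2.resize(b,None,fx=4,fy=4,interpolation=cv2.INTER_CUBIC))
E
```

```text
t 30.15 pos [ 0.6028 -0.0273  0.2102] rot [3.141 0.    1.576] F [-0.14 -0.12 -1.15] op 0.0278 q [-0.17  0.5   1.32  0.    1.32 -1.75]
carrier_bar side [(0.66, [284.0, 204.0], [0.5671, -0.0233]), (0.62, [322.0, 222.0], [0.6406, -0.1416])]
carrier_bar wrist [(0.87, [250.0, 151.0], [0.5621, -0.0297])]
hook_seat side [(0.56, [295.0, 210.0], [0.6042, -0.0208])]
hook_seat wrist []
bar px exp [281.97212601 205.4547843 ] seat exp [295.14669214 211.2969059 ]
```

View pics/k2c.png

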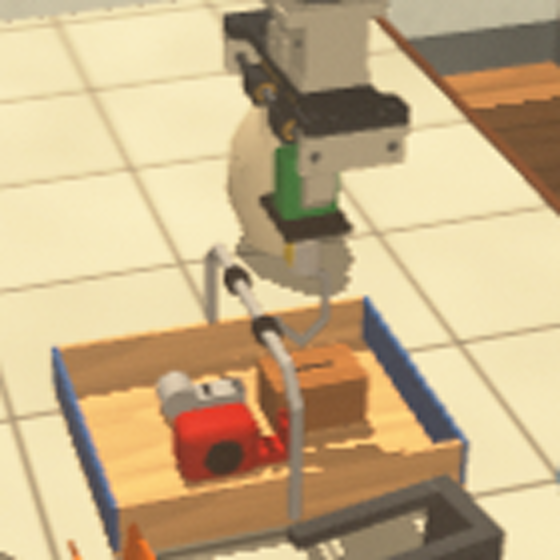

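Hook is beside the bar at crop (300,335) and the mouth is level with it.

carry_out:
  translation:
    - [0,-0.01,0]
    - [0,-0.01,0]
    - [0,-0.01,0]
    - [0,-0.0115,0]
    - [0,0,0]
    - [0,0,-0.01]
    - [0,0,-0.01]
    - [0,0,-0.006]
    - [0,0,0]
  turn:
    - [0,0,0]
    - [0,0,0]
    - [0,0,0]
    - [0,0,0]
    - [0,0,0]
    - [0,0,0]
    - [0,0,0]
    - [0,0,0]
    - [0,0,0]
  gripper: [1,1,1,1,1,1,1,1,1]

```text
time: 31.35
tool_pos: [0.562, -0.0276, 0.2372]
tool_rot: [3.139, 0.0, 1.576]
contact_force: [-0.3, -0.4, -3.3]
opening: 0.0276
```

```bash
python3 - <<'E'
from h import *
s=st(); tp=s['tool_pos']
P={n:read_camera(n) for n in('side','wrist')}
save(P['side'],'k3s');save(P['wrist'],'k3')
for k,z in dict(carrier_bar=.125,hook_seat=tp[2]+.0135-.128).items():
    for n in P: print(k,n,[(round(a['score'],2),np.round(a['pixel']).tolist(),onz(P[n],a['pixel'],z).round(4)[:2].tolist()) for a in nets.tip_of(P[n],k)[:2]])
b=cv2.imread('pics/k3s.png')[150:260,230:340];a=cv2.imread('pics/k3.png')[100:300,160:360]
cv2.imwrite('pics/k3c.png',np.hstack([cv2.resize(i,(400,400),interpolation=cv2.INTER_CUBIC) for i in (a,b)]))
E
```

```text
t 31.35 pos [ 0.562  -0.0276  0.2372] rot [3.139 0.    1.576] F [-0.27 -0.44 -3.25] op 0.0276 q [-0.19  0.4   1.4   0.    1.33 -1.76]
carrier_bar side [(0.77, [280.0, 206.0], [0.5533, -0.0273])]
carrier_bar wrist [(0.67, [253.0, 185.0], [0.5591, -0.0274])]
hook_seat side [(0.6, [281.0, 204.0], [0.5617, -0.0186])]
hook_seat wrist [(0.67, [251.0, 188.0], [0.5632, -0.0288])]
```

View pics/k3c.png

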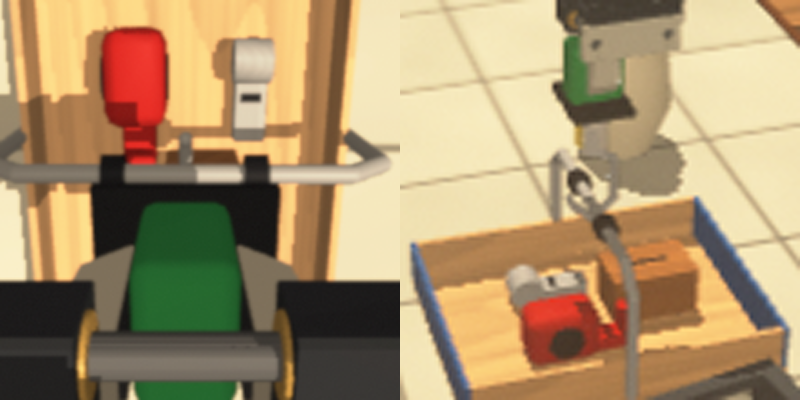

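The hook tip shows at (185,150) beyond the bar between the collars, so the bar is in the hook and the load is starting. Lifting slowly.

carry_out:
  translation:
    - [0,0,-0.005]
    - [0,0,-0.005]
    - [0,0,-0.005]
    - [0,0,-0.005]
    - [0,0,-0.005]
    - [0,0,-0.006]
    - [0,0,-0.008]
    - [0,0,-0.008]
    - [0,0,-0.008]
    - [0,0,-0.005]
  turn:
    - [0,0,0]
    - [0,0,0]
    - [0,0,0]
    - [0,0,0]
    - [0,0,0]
    - [0,0,0]
    - [0,0,0]
    - [0,0,0]
    - [0,0,0]
    - [0,0,0]
  gripper: [1,1,1,1,1,1,1,1,1,1]

```text
time: 32.65
tool_pos: [0.5613, -0.0275, 0.2969]
tool_rot: [3.14, 0.0, 1.576]
contact_force: [-0.9, -0.3, -8.2]
opening: 0.0278
```

carry_out:
  translation:
    - [0,0,0]
    - [0,0,0]
    - [0,0,0]
    - [0,0,0]
    - [0,0,0]
    - [0,0,0]
    - [0,0,0]
    - [0,0,0]
    - [0,0,0]
    - [0,0,0]
  turn:
    - [0,0,0]
    - [0,0,0]
    - [0,0,0]
    - [0,0,0]
    - [0,0,0]
    - [0,0,0]
    - [0,0,0]
    - [0,0,0]
    - [0,0,0]
    - [0,0,0]
  gripper: [1,1,1,1,1,1,1,1,1,1]

```text
time: 33.65
tool_pos: [0.561, -0.0275, 0.2957]
tool_rot: [3.141, -0.0, 1.576]
contact_force: [-0.5, -0.1, -8.3]
opening: 0.0276
```

```bash
python3 - <<'E'
from h import *
s=st()
p=read_camera('side');save(p,'l1')
cv2.imwrite('pics/l1c.png',cv2.resize(cv2.imread('pics/l1.png')[120:320,200:400],(600,600),interpolation=cv2.INTER_CUBIC))
E
```

```text
t 33.65 pos [ 0.561  -0.0275  0.2957] rot [ 3.141 -0.     1.576] F [-0.47 -0.05 -8.28] op 0.0276 q [-0.19  0.37  1.29  0.    1.48 -1.76]
```

View pics/l1c.png

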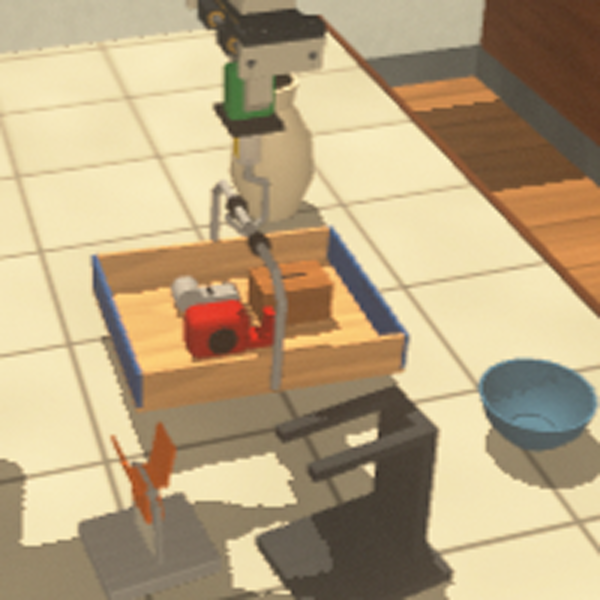

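The tray hangs level and clear of the shelf, and 8.3 N matches the full load. Holding longer, then lowering gently.

carry_out:
  translation:
    - [0,0,0]
    - [0,0,0]
    - [0,0,0]
    - [0,0,0]
    - [0,0,0]
    - [0,0,0]
    - [0,0,0]
    - [0,0,0]
    - [0,0,0]
    - [0,0,0]
  turn:
    - [0,0,0]
    - [0,0,0]
    - [0,0,0]
    - [0,0,0]
    - [0,0,0]
    - [0,0,0]
    - [0,0,0]
    - [0,0,0]
    - [0,0,0]
    - [0,0,0]
  gripper: [1,1,1,1,1,1,1,1,1,1]

```text
time: 34.7
tool_pos: [0.561, -0.0275, 0.2957]
tool_rot: [3.142, -0.0, 1.576]
contact_force: [0.4, 0.9, -8.6]
opening: 0.0279
```

carry_out:
  translation:
    - [0,0,0]
    - [0,0,0]
    - [0,0,0]
    - [0,0,0.004]
    - [0,0,0.006]
    - [0,0,0.007]
    - [0,0,0.006]
    - [0,0,0.005]
    - [0,0,0.003]
    - [0,0,0.003]
  turn:
    - [0,0,0]
    - [0,0,0]
    - [0,0,0]
    - [0,0,0]
    - [0,0,0]
    - [0,0,0]
    - [0,0,0]
    - [0,0,0]
    - [0,0,0]
    - [0,0,0]
  gripper: [1,1,1,1,1,1,1,1,1,1]

```text
time: 35.7
tool_pos: [0.561, -0.0274, 0.2614]
tool_rot: [-3.142, -0.0, 1.576]
contact_force: [-0.9, 0.2, -8.0]
opening: 0.0284
```

carry_out:
  translation:
    - [0,0,0.002]
    - [0,0,0.002]
    - [0,0,0.002]
    - [0,0,0.002]
    - [0,0,0.002]
    - [0,0,0.003]
    - [0,0,0.003]
    - [0,0,0.003]
    - [0,0,0.003]
    - [0,0,0]
  turn:
    - [0,0,0]
    - [0,0,0]
    - [0,0,0]
    - [0,0,0]
    - [0,0,0]
    - [0,0,0]
    - [0,0,0]
    - [0,0,0]
    - [0,0,0]
    - [0,0,0]
  gripper: [1,1,1,1,1,1,1,1,1,1]

```text
time: 36.7
tool_pos: [0.5613, -0.0275, 0.2398]
tool_rot: [3.141, 0.0, 1.576]
contact_force: [-1.2, 0.9, -1.4]
opening: 0.0278
```

Unloaded. Next: lower to mid-mouth, slide out towards +x, then rise.

carry_out:
  translation:
    - [0,0,0.01]
    - [0,0,0.01]
    - [0,0,0.01]
    - [0,0,0]
    - [0,0.012,0]
    - [0,0.012,0]
    - [0,0.012,0]
    - [0,0.009,0]
    - [0,0,0]
    - [0,0,0]
  turn:
    - [0,0,0]
    - [0,0,0]
    - [0,0,0]
    - [0,0,0]
    - [0,0,0]
    - [0,0,0]
    - [0,0,0]
    - [0,0,0]
    - [0,0,0]
    - [0,0,0]
  gripper: [1,1,1,1,1,1,1,1,1,1]

```text
time: 37.7
tool_pos: [0.6057, -0.0272, 0.2095]
tool_rot: [-3.141, -0.0, 1.576]
contact_force: [0.4, -1.2, -1.3]
opening: 0.028
```

```bash
python3 - <<'E'
from h import *
s=st(); go([.5486,-.3231,.31],1.754)
P={n:read_camera(n) for n in('side','wrist')}
for k,z in dict(carrier_bar=.125).items():
    for n in P: print(k,n,[(round(a['score'],2),np.round(a['pixel']).tolist(),onz(P[n],a['pixel'],z).round(4)[:2].tolist()) for a in nets.tip_of(P[n],k)[:2]])
E
```

```text
t 37.7 pos [ 0.6057 -0.0272  0.2095] rot [-3.141 -0.     1.576] F [ 0.39 -1.22 -1.31] op 0.028 q [-0.17  0.51  1.31  0.    1.32 -1.75]
shift tool [-0.2956 -0.0588 -0.1005] turn [-0.0006 -0.0002 -0.1779] | shift in target frame [-0.2806 -0.1101 -0.1005]
carrier_bar side [(0.84, [282.0, 205.0], [0.5597, -0.0257])]
carrier_bar wrist [(0.71, [255.0, 147.0], [0.5607, -0.0256])]
```

carry_out:
  translation:
    - [0,0,-0.03]
    - [0,0,-0.035]
    - [0,0,-0.035]
    - [-0.037,-0.0073,0]
    - [-0.037,-0.0073,0]
    - [-0.037,-0.0073,0]
    - [-0.037,-0.0073,0]
    - [-0.037,-0.0073,0]
    - [-0.037,-0.0073,0]
    - [-0.037,-0.0073,0]
  turn:
    - [0,0,0]
    - [0,0,0]
    - [0,0,0]
    - [0,0,0]
    - [0,0,0]
    - [0,0,0]
    - [0,0,0]
    - [0,0,0]
    - [0,0,0]
    - [0,0,0]
  gripper: [1,1,1,1,1,1,1,1,1,1]

```text
time: 38.9
tool_pos: [0.5555, -0.2878, 0.31]
tool_rot: [3.141, 0.0, 1.576]
contact_force: [0.7, 0.1, -1.0]
opening: 0.0277
```

carry_out:
  translation:
    - [-0.037,-0.0073,0]
    - [0,0,0]
    - [0,0,0]
    - [0,0,0]
    - [0,0,0]
  turn:
    - [0,0,0]
    - [0,0,-0.089]
    - [0,0,-0.089]
    - [0,0,0]
    - [0,0,0]
  gripper: [1,1,1,1,1]

```text
time: 39.4
tool_pos: [0.5491, -0.3234, 0.3098]
tool_rot: [3.141, -0.0, 1.752]
contact_force: [-0.9, -0.6, -2.2]
opening: 0.0278
```

```bash
python3 - <<'E'
from h import *
s=st(); go([.5483,-.3231,.168],1.754)
p=read_camera('top');print([(round(a['score'],2),onz(p,a['pixel'],.125)) for a in nets.tip_of(p,'carrier_bar')[:1]])
E
```

```text
t 39.4 pos [ 0.5491 -0.3234  0.3098] rot [ 3.141 -0.     1.752] F [-0.86 -0.6  -2.16] op 0.0278 q [-0.65  0.52  1.02  0.    1.6  -2.4 ]
shift tool [ 0.0004 -0.0007  0.1418] turn [ 0.0001 -0.     -0.0022] | shift in target frame [ 0.0004 -0.0007  0.1418]
[]
```

carry_out:
  translation:
    - [0,-0.0007,0.03]
    - [0,0,0.04]
    - [0,0,0.035]
    - [0,0,0.02]
    - [0,0,0.01]
    - [0,0,0.004]
    - [0,0,0.003]
    - [0,0,0]
    - [0,0,0]
  turn:
    - [0,0,0]
    - [0,0,0]
    - [0,0,0]
    - [0,0,0]
    - [0,0,0]
    - [0,0,0]
    - [0,0,0]
    - [0,0,0]
    - [0,0,0]
  gripper: [1,1,1,1,1,1,1,1,1]

```text
time: 40.4
tool_pos: [0.5489, -0.324, 0.1689]
tool_rot: [3.14, 0.001, 1.754]
contact_force: [0.5, 0.7, -0.9]
opening: 0.0275
```

carry_out:
  translation:
    - [0,0,0]
    - [0,0,0]
    - [0,0,0]
    - [0,0,0]
    - [0,0,0]
    - [0,0,-0.02]
    - [0,0,-0.03]
    - [0,0,-0.04]
    - [0,0,-0.04]
    - [0,0,0]
  turn:
    - [0,0,0]
    - [0,0,0]
    - [0,0,0]
    - [0,0,0]
    - [0,0,0]
    - [0,0,0]
    - [0,0,0]
    - [0,0,0]
    - [0,0,0]
    - [0,0,0]
  gripper: [-0.2,-0.2,-0.2,-0.2,-0.2,-0.2,-0.2,-0.2,-0.2,-0.2]

```text
time: 41.4
tool_pos: [0.5501, -0.3248, 0.3046]
tool_rot: [3.134, 0.009, 1.754]
contact_force: [0.4, 0.6, 0.9]
opening: 0.0544
```

```bash
python3 - <<'E'
from h import *
s=st()
P={n:read_camera(n) for n in('side','wrist')}
for n in P: save(P[n],'r'+n)
for k,z in dict(scale=.181,hook_seat=.053,memo=0,clip=.085,end_a=.045).items():
    for n in P: print(k,n,[(round(a['score'],2),np.round(a['pixel']).tolist(),onz(P[n],a['pixel'],z).round(4)[:2].tolist()) for a in nets.tip_of(P[n],k)[:2]])
a=cv2.imread('pics/rside.png')[140:340,220:420];b=cv2.imread('pics/rwrist.png')
cv2.imwrite('pics/rc.png',np.hstack([cv2.resize(a,(380,380)),cv2.resize(b[:,:400],(396,380))]))
go([.395,-.266,.3],.12)
E
```

```text
t 41.4 pos [ 0.5501 -0.3248  0.3046] rot [3.134 0.009 1.754] F [0.37 0.61 0.9 ] op 0.0544 q [-0.65  0.52  1.04  0.    1.58 -2.41]
scale side [(0.8, [315.0, 251.0], [0.5495, -0.3199]), (0.35, [242.0, 233.0], [0.4013, -0.2035])]
scale wrist [(0.96, [256.0, 181.0], [0.5455, -0.3224])]
hook_seat side [(0.51, [314.0, 293.0], [0.5513, -0.3262])]
hook_seat wrist [(0.46, [255.0, 160.0], [0.5501, -0.3224])]
memo side [(0.61, [250.0, 305.0], [0.4015, -0.2706])]
memo wrist [(0.75, [313.0, 64.0], [0.3986, -0.2609])]
clip side [(0.72, [244.0, 233.0], [0.4305, -0.0781]), (0.67, [318.0, 253.0], [0.6014, -0.2176])]
clip wrist [(0.65, [323.0, 54.0], [0.399, -0.266])]
end_a side [(0.94, [322.0, 224.0], [0.6848, -0.047]), (0.56, [241.0, 233.0], [0.4343, -0.0225])]
end_a wrist [(0.61, [472.0, 114.0], [0.4275, -0.0281]), (0.26, [458.0, 184.0], [0.5296, -0.0051])]
shift tool [ 0.0846 -0.1404 -0.0026] turn [-7.000e-04 -2.000e-04  1.634e+00] | shift in target frame [-0.1454 -0.0756 -0.0027]
```

View pics/rc.png

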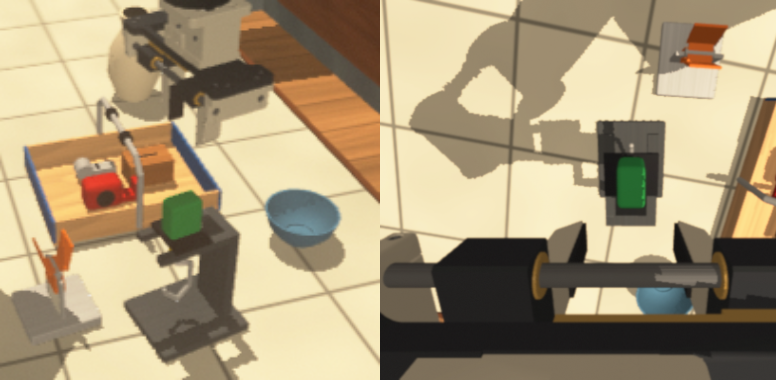

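Scale hangs in its stand again (195,215), the tray is down and the items are in place. Next the clip at (705,45).

carry_out:
  translation:
    - [0,0,0]
    - [0,0,0]
    - [0,0,0]
    - [0,0,0]
    - [0,0,0]
    - [0,0,0]
    - [0,0,0]
    - [0,0,0]
    - [0,0,0]
    - [0,0,0]
  turn:
    - [0,0,0.148]
    - [0,0,0.148]
    - [0,0,0.148]
    - [0,0,0.148]
    - [0,0,0.148]
    - [0,0,0.148]
    - [0,0,0.148]
    - [0,0,0.148]
    - [0,0,0.148]
    - [0,0,0.148]
  gripper: [-0.3,-0.3,-0.3,-0.3,-0.3,-0.3,-0.3,-0.3,-0.3,-0.3]

```text
time: 43.0
tool_pos: [0.5485, -0.3236, 0.2976]
tool_rot: [-3.141, -0.0, 0.268]
contact_force: [0.1, -0.1, -0.6]
opening: 0.0597
```

carry_out:
  translation:
    - [0,0,0]
    - [-0.0291,-0.0151,0]
    - [-0.0291,-0.0151,0.01]
    - [-0.0291,-0.0151,0.03]
    - [-0.0291,-0.0151,0.03]
    - [-0.0291,-0.0151,0.03]
    - [0,0,0]
    - [0,0,0]
  turn:
    - [0,0,0.148]
    - [0,0,0]
    - [0,0,0]
    - [0,0,0]
    - [0,0,0]
    - [0,0,0]
    - [0,0,0]
    - [0,0,0]
  gripper: [-0.3,-0.3,-0.3,-0.3,-0.3,-0.3,-0.3,-0.3]

```text
time: 43.8
tool_pos: [0.3943, -0.2669, 0.1977]
tool_rot: [-3.141, 0.0, 0.125]
contact_force: [0.3, -0.3, -0.4]
opening: 0.0594
```

```bash
python3 - <<'E'
from h import *
s=st()
w=read_camera('wrist');save(w,'c1')
q=read_camera('side')
for k,z in dict(memo=0,clip=.085).items(): print(k,[(round(a['score'],2),np.round(a['pixel']).tolist(),onz(w,a['pixel'],z).round(4)[:2].tolist()) for a in nets.tip_of(w,k)[:2]],rect(w,k,.016 if k=='memo' else .129))
a=nets.tip_of(q,'clip');print([(x['score'],x['pixel'],onz(q,x['pixel'],.085)) for x in a])
h=cv2.cvtColor(w['img'],cv2.COLOR_RGB2HSV); m=cv2.inRange(h,(5,150,60),(18,255,255)); m[300:]=0;ys,xs=np.nonzero(m);print(xs.min(),xs.max(),ys.min(),ys.max())
for z in(.085,.129,.08): print(z,'tool px',proj(w,[*s['tool_pos'][:2],z]))
im=cv2.imread('pics/c1.png'); cv2.imwrite('pics/c1c.png',cv2.resize(im[80:320,120:400],None,fx=2.5,fy=2.5,interpolation=cv2.INTER_CUBIC))
E
```

```text
t 43.8 pos [ 0.3943 -0.2669  0.1977] rot [-3.141  0.     0.125] F [ 0.31 -0.32 -0.43] op 0.0594 q [-0.76  0.28  1.7   0.    1.16 -0.88]
memo [(0.58, [253.0, 169.0], [0.396, -0.2678])] {'s': 0.79, 'c': (0.3986, -0.2638), 'lw': (99, 89), 'yaw_deg': 7.2}
clip [(0.73, [258.0, 188.0], [0.4001, -0.2673])] {'s': 0.78, 'c': (0.3976, -0.2582), 'lw': (49, 45), 'yaw_deg': -84.1}
[(0.73, [245.0, 278.7], array([ 0.39221652, -0.26238412,  0.085     ]))]
145 468 0 299
0.085 tool px [251.92495155 186.60635368]
0.129 tool px [251.87254103 201.2170609 ]
0.08 tool px [251.92993924 185.21591519]
```

View pics/c1c.png

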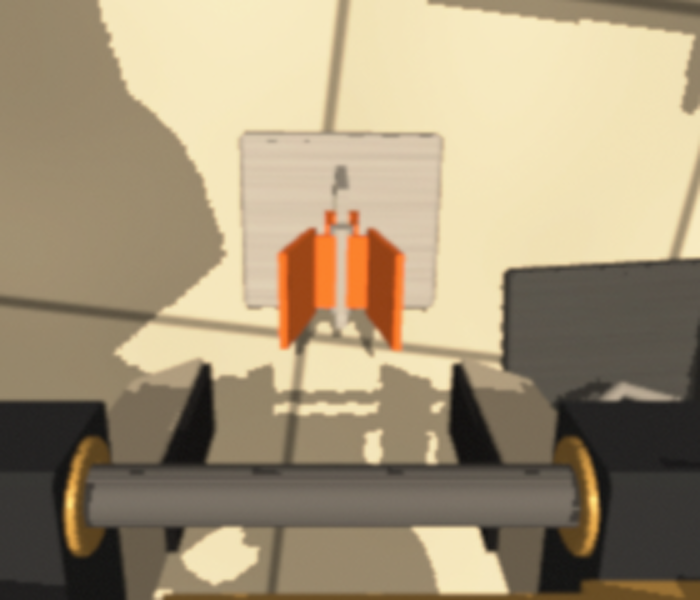

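The clip is centred at crop (340,290) on the memo plate, about 3.5 mm towards +tool x. Descending and squeezing with 8 N.

carry_out:
  translation:
    - [0.0035,0,0.02]
    - [0,0,0.03]
    - [0,0,0.025]
    - [0,0,0.018]
    - [0,0,0.009]
    - [0,0,0]
    - [0,0,0]
    - [0,0,0]
    - [0,0,0]
    - [0,0,0]
  turn:
    - [0,0,0]
    - [0,0,0]
    - [0,0,0]
    - [0,0,0]
    - [0,0,0]
    - [0,0,0]
    - [0,0,0]
    - [0,0,0]
    - [0,0,0]
    - [0,0,0]
  gripper: [-0.3,-0.3,-0.3,-0.3,-0.3,1,1,1,1,1]
  squeeze: 8

```text
time: 45.15
tool_pos: [0.3997, -0.2678, 0.0982]
tool_rot: [3.137, -0.004, 0.126]
contact_force: [-1.1, 0.9, 12.3]
opening: 0.0241
```

carry_out:
  translation:
    - [0,0,0]
    - [0,0,0]
    - [0,0,0]
    - [0,0,0]
    - [0,0,0]
  turn:
    - [0,0,0]
    - [0,0,0]
    - [0,0,0]
    - [0,0,0]
    - [0,0,0]
  gripper: [1,1,1,1,1]

```text
time: 45.65
tool_pos: [0.3997, -0.2678, 0.0982]
tool_rot: [3.137, -0.004, 0.126]
contact_force: [-0.7, 0.5, 12.4]
opening: 0.0244
```

Opening is 24 mm, so the clip is open. Lifting straight up.

carry_out:
  translation:
    - [0,0,-0.003]
    - [0,0,-0.006]
    - [0,0,-0.01]
    - [0,0,-0.015]
    - [0,0,-0.025]
    - [0,0,-0.03]
    - [0,0,0]
    - [0,0,0]
  turn:
    - [0,0,0]
    - [0,0,0]
    - [0,0,0]
    - [0,0,0]
    - [0,0,0]
    - [0,0,0]
    - [0,0,0]
    - [0,0,0]
  gripper: [1,1,1,1,1,1,1,1]

```text
time: 46.45
tool_pos: [0.3982, -0.2667, 0.1854]
tool_rot: [3.14, -0.001, 0.126]
contact_force: [-0.1, 0.2, -0.7]
opening: 0.0236
```

```bash
python3 - <<'E'
from h import *
s=st()
w=read_camera('wrist');q=read_camera('side');save(q,'c2s');save(w,'c2')
a=nets.tip_of(q,'clip');print('clip side',[(round(x['score'],2),x['pixel']) for x in a[:2]],'exp',proj(q,np.array(s['tool_pos'])-[0,0,.0132]))
print('memo',rect(w,'memo',.016)); print([(round(x['score'],2),onz(w,x['pixel'],0).round(4)) for x in nets.tip_of(w,'memo')])
for n,c in(('w',w),('s',q)): print('end',n,[(round(x['score'],2),onz(c,x['pixel'],.045).round(4)) for x in nets.tip_of(c,'end_a')], [(round(x['score'],2),onz(c,x['pixel'],.125).round(4)) for x in nets.tip_of(c,'carrier_bar')[:1]])
go([.4285,-.03,.18],.005)
a=cv2.imread('pics/c2.png');b=cv2.imread('pics/c2s.png')[170:330,180:340]
cv2.imwrite('pics/c2c.png',np.hstack([cv2.resize(a,(400,300)),cv2.resize(b,(300,300))]))
E
```

```text
t 46.45 pos [ 0.3982 -0.2667  0.1854] rot [ 3.14e+00 -1.00e-03  1.26e-01] F [-0.14  0.22 -0.68] op 0.0236 q [-0.75  0.3   1.71  0.    1.13 -0.88]
clip side [(0.76, [244.8, 251.7]), (0.69, [295.5, 226.5])] exp [246.49739363 251.67803683]
memo {'s': 0.92, 'c': (0.3986, -0.2635), 'lw': (99, 89), 'yaw_deg': 7.2}
[(0.98, array([ 0.3979, -0.2629,  0.    ]))]
end w [] []
end s [(0.81, array([ 0.6926, -0.0415,  0.045 ])), (0.78, array([ 0.4378, -0.0345,  0.045 ]))] [(0.73, array([ 0.5609, -0.0261,  0.125 ]))]
shift tool [ 0.06   -0.2308  0.0044] turn [-0.0007  0.0005  0.121 ] | shift in target frame [ 0.0317 -0.2363  0.0043]
```

View pics/c2c.png

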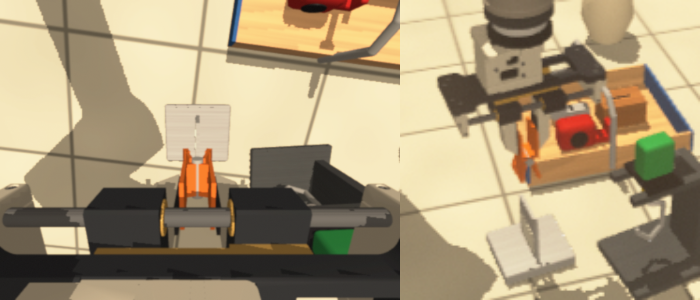

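Clip is held open clear of the memo holder, which stands unchanged. Moving above the near blue board.

carry_out:
  translation:
    - [0,0,0]
    - [0.0045,-0.0338,0]
    - [0.0045,-0.0338,0]
    - [0.0045,-0.0338,0.005]
    - [0.0045,-0.0338,0.01]
    - [0.0045,-0.0338,0.01]
    - [0.0045,-0.0338,0.01]
    - [0.0045,-0.0338,0.01]
    - [0,0,0.01]
    - [0,0,0]
  turn:
    - [0,0,0.121]
    - [0,0,0]
    - [0,0,0]
    - [0,0,0]
    - [0,0,0]
    - [0,0,0]
    - [0,0,0]
    - [0,0,0]
    - [0,0,0]
    - [0,0,0]
  gripper: [1,1,1,1,1,1,1,1,1,1]

```text
time: 47.9
tool_pos: [0.4277, -0.0292, 0.1287]
tool_rot: [-3.141, 0.002, 0.007]
contact_force: [0.2, -0.2, 0.2]
opening: 0.0239
```

```bash
python3 - <<'E'
from h import *
s=st(); tp=np.array(s['tool_pos'])
w=read_camera('wrist');save(w,'e1'); q=read_camera('side');t=read_camera('top')
for n,c in(('w',w),('s',q),('t',t)): print('end',n,[(round(x['score'],2),np.round(x['pixel']),onz(c,x['pixel'],.045).round(4)[:2]) for x in nets.tip_of(c,'end_a')[:2]], 'bar',[(round(x['score'],2),onz(c,x['pixel'],.125).round(4)[:2]) for x in nets.tip_of(c,'carrier_bar')[:1]])
h=cv2.cvtColor(w['img'],cv2.COLOR_RGB2HSV); m=cv2.inRange(h,(105,120,30),(125,255,255))
for r in range(60,300,12):
    xs=np.nonzero(m[r])[0]
    if len(xs)>1: print(r,xs.min(),xs.max(),onz(w,[xs.min(),r],.045)[:2].round(4),onz(w,[xs.max(),r],.045)[:2].round(4))
print('tool at .045',proj(w,[tp[0],tp[1],.045]),'tip',proj(w,tp-[0,0,.0432]))
im=cv2.imread('pics/e1.png'); cv2.imwrite('pics/e1c.png',cv2.resize(im[40:320,140:400],None,fx=2.2,fy=2.2,interpolation=cv2.INTER_CUBIC))
E
```

```text
t 47.9 pos [ 0.4277 -0.0292  0.1287] rot [-3.141e+00  2.000e-03  7.000e-03] F [ 0.18 -0.22  0.24] op 0.0239 q [-0.25  0.29  1.91 -0.    0.94 -0.25]
end w [(0.73, array([252., 196.]), array([ 0.4272, -0.0296]))] bar [(0.59, array([ 0.5595, -0.0304]))]
end s [(0.87, array([245., 235.]), array([ 0.4425, -0.0328])), (0.83, array([320., 222.]), array([ 0.6839, -0.0367]))] bar [(0.61, array([ 0.5696, -0.0223]))]
end t [(0.92, array([277., 134.]), array([ 0.6926, -0.0275]))] bar [(0.67, array([ 0.5726, -0.0343]))]
84 251 253 [0.4261 0.0669] [0.4278 0.0669]
96 251 254 [0.4262 0.0577] [0.4287 0.0577]
108 251 253 [0.4263 0.0482] [0.4279 0.0482]
120 251 253 [0.4263 0.0384] [0.428  0.0384]
132 251 253 [0.4264 0.0284] [0.4281 0.0285]
144 251 253 [0.4264 0.0182] [0.4282 0.0182]
156 251 253 [0.4265 0.0077] [0.4283 0.0077]
168 251 511 [ 0.4266 -0.0031] [ 0.658  -0.0013]
180 251 511 [ 0.4266 -0.0142] [ 0.6612 -0.0123]
192 251 510 [ 0.4267 -0.0256] [ 0.6636 -0.0237]
204 501 511 [ 0.6586 -0.0354] [ 0.6679 -0.0353]
216 495 511 [ 0.6563 -0.0475] [ 0.6713 -0.0473]
228 491 511 [ 0.6559 -0.0598] [ 0.6749 -0.0597]
240 505 511 [ 0.6728 -0.0724] [ 0.6786 -0.0724]
264 251 252 [ 0.4272 -0.1012] [ 0.4282 -0.1012]
tool at .045 [252.05434055 195.7300185 ] tip [251.90963279 212.29698588]
```

Rim at x≈0.427 under the tool (0.4277), well within the jaw gap. Lowering.

carry_out:
  translation:
    - [0,0,0.015]
    - [0,0,0.015]
    - [0,0,0.015]
    - [0,0,0.01]
    - [0,0,0.005]
    - [0,0,0.003]
    - [0,0,0]
    - [0,0,0]
  turn:
    - [0,0,0]
    - [0,0,0]
    - [0,0,0]
    - [0,0,0]
    - [0,0,0]
    - [0,0,0]
    - [0,0,0]
    - [0,0,0]
  gripper: [1,1,1,1,1,1,1,1]

```text
time: 49.15
tool_pos: [0.4288, -0.0299, 0.0671]
tool_rot: [3.141, -0.001, 0.005]
contact_force: [-0.0, -0.3, -0.9]
opening: 0.0237
```

```bash
python3 - <<'E'
from h import *
st()
E
```

```text
t 49.15 pos [ 0.4288 -0.0299  0.0671] rot [ 3.141e+00 -1.000e-03  5.000e-03] F [-0.03 -0.25 -0.86] op 0.0237 q [-0.25  0.39  1.98  0.    0.77 -0.25]
```

No contact yet; going down by small steps until it touches.

carry_out:
  translation:
    - [0,0,0.001]
    - [0,0,0.001]
    - [0,0,0.001]
    - [0,0,0.001]
    - [0,0,0.0005]
    - [0,0,0]
    - [0,0,0]
  turn:
    - [0,0,0]
    - [0,0,0]
    - [0,0,0]
    - [0,0,0]
    - [0,0,0]
    - [0,0,0]
    - [0,0,0]
  gripper: [1,1,1,1,1,1,1]

```text
time: 49.85
tool_pos: [0.429, -0.0298, 0.063]
tool_rot: [3.141, -0.002, 0.005]
contact_force: [-1.2, 1.1, 7.8]
opening: 0.0247
```

Contact: the pin rests on the rim (7.8 N at z 0.063). Releasing and rising.

carry_out:
  translation:
    - [0,0,0]
    - [0,0,0]
    - [0,0,0]
    - [0,0,0]
    - [0,0,0]
    - [0,0,0]
    - [0,0,-0.03]
    - [0,0,-0.04]
    - [0,0,-0.045]
    - [0,0,-0.045]
  turn:
    - [0,0,0]
    - [0,0,0]
    - [0,0,0]
    - [0,0,0]
    - [0,0,0]
    - [0,0,0]
    - [0,0,0]
    - [0,0,0]
    - [0,0,0]
    - [0,0,0]
  gripper: [-0.35,-0.35,-0.35,-0.35,-0.35,-0.35,-0.35,-0.35,-0.35,-0.35]

```text
time: 50.85
tool_pos: [0.428, -0.0297, 0.2239]
tool_rot: [-3.141, 0.0, 0.005]
contact_force: [1.2, -1.1, -1.2]
opening: 0.062
```

carry_out:
  translation:
    - [0,-0.035,0]
    - [0,-0.035,0]
    - [0,-0.035,0]
    - [0,-0.035,0]
    - [0,-0.035,0]
    - [0,0,0]
    - [0,0,0]
    - [0,0,0]
  turn:
    - [0,0,0]
    - [0,0,0]
    - [0,0,0]
    - [0,0,0]
    - [0,0,0]
    - [0,0,0]
    - [0,0,0]
    - [0,0,0]
  gripper: [-0.35,-0.35,-0.35,-0.35,-0.35,-0.35,-0.35,-0.35]

```text
time: 51.65
tool_pos: [0.4275, 0.1443, 0.2221]
tool_rot: [3.141, 0.0, 0.004]
contact_force: [-0.1, 0.9, 0.5]
opening: 0.0622
```

```bash
python3 - <<'E'
from h import *
s=st()
P={n:read_camera(n) for n in('side','top','wrist')}
for k,z in dict(clip=.05,carrier_bar=.125,reel=.029,whistle=.021,coinbox=.028,scale=.181,memo=0,vase=0).items():
    for n in P: print(k,n,[(round(a['score'],2),np.round(a['pixel']).tolist(),onz(P[n],a['pixel'],z).round(4)[:2].tolist()) for a in nets.tip_of(P[n],k)[:1]])
p=[(P[n],nets.tip_of(P[n],'clip')[0]['pixel']) for n in P if nets.tip_of(P[n],'clip')]
print('clip tri',tri(p)); print(rect(P['top'],'carrier',.045))
E
```

```text
t 51.65 pos [0.4275 0.1443 0.2221] rot [3.141 0.    0.004] F [-0.12  0.9   0.55] op 0.0622 q [ 0.16  0.21  1.72 -0.    1.21  0.15]
clip side [(0.43, [237.0, 234.0], [0.4185, -0.0312])]
clip top [(0.77, [282.0, 229.0], [0.4326, -0.0337])]
clip wrist [(0.78, [251.0, 295.0], [0.4272, -0.0343])]
carrier_bar side [(0.88, [280.0, 203.0], [0.5601, -0.0143])]
carrier_bar top [(0.8, [281.0, 175.0], [0.5663, -0.0301])]
carrier_bar wrist []
reel side [(0.73, [284.0, 235.0], [0.5604, -0.0475])]
reel top [(0.85, [290.0, 189.0], [0.5413, -0.0587])]
reel wrist [(0.89, [322.0, 302.0], [0.5349, -0.0643])]
whistle side []
whistle top [(0.63, [260.0, 196.0], [0.5232, 0.0229])]
whistle wrist []
coinbox side [(0.66, [291.0, 220.0], [0.6084, 0.0276])]
coinbox top [(0.89, [261.0, 169.0], [0.5999, 0.0177])]
coinbox wrist []
scale side [(0.65, [316.0, 252.0], [0.5491, -0.3248])]
scale top [(0.25, [262.0, 196.0], [0.5093, 0.0186])]
scale wrist []
memo side [(0.78, [249.0, 305.0], [0.3981, -0.2685])]
memo top [(0.9, [367.0, 238.0], [0.4052, -0.272])]
memo wrist []
vase side [(0.71, [290.0, 189.0], [0.681, 0.2609])]
vase top [(0.61, [173.0, 145.0], [0.6785, 0.2687])]
vase wrist [(0.77, [449.0, 75.0], [0.6783, 0.2598])]
clip tri [ 0.42606909 -0.03295607  0.05094774]
{'s': 0.73, 'c': (0.5598, -0.0307), 'lw': (270, 225), 'yaw_deg': -1.1}
```

The coin box seems knocked by about 3 cm but is still inside. I'll check outlines before handing in.

```bash
python3 - <<'E'
from h import *
p=read_camera('top');q=read_camera('side')
for k,z in dict(coinbox=.05,reel=.052,whistle=.036).items():
    print(k,rect(p,k,z),'side',rect(q,k,z))
    a=nets.tip_of(p,k);b=nets.tip_of(q,k)
    if a and b: print(tri([(p,a[0]['pixel']),(q,b[0]['pixel'])]).round(3))
E
```

```text
coinbox {'s': 0.94, 'c': (0.6068, 0.0162), 'lw': (64, 48), 'yaw_deg': 2.7} side {'s': 0.7, 'c': (0.6191, -0.0143), 'lw': (106, 41), 'yaw_deg': 84.1}
[0.601 0.022 0.036]
reel {'s': 0.6, 'c': (0.5256, -0.0577), 'lw': (70, 43), 'yaw_deg': -1.5} side {'s': 0.61, 'c': (0.5261, -0.0943), 'lw': (90, 89), 'yaw_deg': 75.1}
[ 0.542 -0.064  0.037]
whistle {'s': 0.68, 'c': (0.5238, 0.0199), 'lw': (70, 30), 'yaw_deg': 17.3} side {'s': 0.68, 'c': (0.5206, -0.0021), 'lw': (66, 50), 'yaw_deg': 10.6}
[0.526 0.009 0.02 ]
```

```bash
python3 -c "
from h import *
st(); print(robot.hand_in())"
```

```text
t 54.05 pos [0.4276 0.1452 0.2223] rot [-3.142 -0.     0.005] F [0.26 1.04 0.14] op 0.062 q [0.16 0.21 1.72 0.   1.21 0.15]
the job is handed in; nothing more can be done
None
```

I did every step in the order asked and handed the job in at about 54 s. No verdict was reported.

- **Loading:** the coin box, reel and whistle went into the tray. There was no tape measure.
- **Weighing:** the tray hung from the scale alone for well over two seconds, about 4 cm clear by my estimate. The wrist force was 8.3 N, which matches the full load, and in the side view it hung level. I set it down slowly and slid the hook out of the bar.
- **Scale:** it is back in its stand, and two camera views put it at its starting place.
- **Clip:** it is on the near blue board. Triangulation from the three cameras puts its pin at (0.426, -0.033, 0.051), on the rim and close to mid-board.
- **Bystanders:** the vase and memo holder stand where they were, to within about a centimetre in the network readings.

**Checks that disagreed:**
- **Reel:** it showed about 3 cm from where I released it. I took this for the announced knock and left it there.
- **Coin box:** it later showed about 3 cm to the side, and I don't know why. Like the reel, it is still inside the tray.
- **Resting flat:** heights from the last measurements are scattered by about 1 cm. With the picture limit reached I could not look again, so the items' final rest and the clip's fit were checked only by networks and forces.

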